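Pack the prize capsules into the tub

ROBOT

A 6-joint arm with a two-finger parallel gripper is mounted at the origin on the work surface. World frame = base frame: x ahead of the robot, y to its left, z up, the work surface at z = 0. Lengths are in m, angles in rad, forces in N, time in s.
With the tool pointing down it reaches from about 0.4 to 0.825 m from the base axis. Payload 7 kg.
Tool frame: the origin (TCP) lies between the finger pads; the fingertips stand 22 mm ahead of it and the grasp point (between the pads) lies 3 mm ahead of it; x points along the fingers, y is the direction in which the jaws open and shut, and the axes are right-handed (so a half turn about x gives the same grasp; the last joint's range is limited). The gripper opens to 88 mm and grips with 3 to 60 N. Pads are 19 mm wide; open, the fingers measure 130 mm over their backs; the gripper's body (78 mm by 193 mm) begins 47 mm behind the grasp point.
Start: joints at [1.454, 0.359, 0.012, 0, -1.224, -0.288], TCP at [0.266, 0.62, 0.249] pointing down, gripper open.
Joint ranges: [-3.07, 3.07], [-1.43, 2.12], [-1.02, 1.25], [-3.03, 1.67], [-3.05, -0], [-3.03, 3.03]. Speed limits (rad/s): [2.39, 2.39, 3.01, 3.14, 3.14, 3.14].

INTERFACE

Orientations are given as a unit quaternion [x, y, z, w].
In Python, from workcell import r gives the robot as it stands.
- The arm moves only by the shell command python3 -m inch 'ROWS' [FORCE]. ROWS is JSON, a list of rows, each a list of 7 numbers: the shift along the tool's x, y, z in cm, then the turn, a rotation vector about the tool's x, y, z in rad, then the closure, from -1 (fully open) to 1 (shut). A call has 1 to 10 rows; each row shifts and turns the pose as measured when the row begins, along the tool's axes as they then stand; what a row does not reach is not made up. A row lasts 1/12 s, in which the tool goes at most 41.7 mm and 7.16 degrees, less where a joint would pass 70% of its speed; a pose out of reach is approached as far as the arm can. A call with a gripper value outside its range is refused whole. The fingers move at their own pace and stop on an object; FORCE is the grip in N (left out, the last holds). Time passes only in rows, so rows that do not move let the fingers close. It gives the time, the measured TCP pose, the force and the opening at its end, in the units of the state.
- r.state(): the state, without advancing time (a new reading comes with each control period).
- r.snapshot(name): name is "scene" or "side" or "wrist"; returns the picture (400x640x3 uint8, red, green, blue); there is no depth.
- r.camera_model(name): a dict with "mtx" (3x3 intrinsics, pixels), "R" (3x3) and "t" (3): a world point X has camera coordinates R X + t; the wrist camera has in their place "mount" (4x4, takes a point from camera to tool coordinates, whose origin is the TCP and whose axes are the tool frame's). Camera axes: x right, y down, z forward; pixel columns grow to the right and rows downward; lengths in m; the calibration is good to about 2 mm. A picture is of the moment at which its call begins: read the wrist's pose just before it. camera_model takes no time and is no camera call.
- r.close_job(): hands the job in, once; it reports no verdict.
The state is a dict: "time": time; "qpos": joint angles; "qvel": joint speeds; "joint_efforts": joint torques, N m; "eef_pos": TCP position; "tcp_rot": TCP orientation; "force": force on the tool from outside, world axes, zero at the start; "torque": the same for the moment, N m; "finger_gap": finger opening in m.
Only numpy, scipy, OpenCV 4.12 (cv2) and the standard library are available. Lean on these libraries where they do the work, as an engineer would, in place of code of your own. Each camera call takes 0.05 s, during which the arm holds its last target.

TASK

Pack tonight's prizes: let every capsule out of the sloping dispenser by pressing its red trip lever all the way down and letting it spring back up, once for each capsule, and put them all into the orange compartment of the round tub, turning the tub's lid so that its opening is over that compartment. When the dispenser is empty, turn the lid until its opening lies wholly over the tub's solid white sector so that the tub is shut, with the tub standing upright on the board. Leave the joystick, the coaster and any cartridges where they are.

Things in the scene. Friction and masses are not known exactly. Their poses are not given: they have to be found in the camera images.
- dispenser: fixed blue and grey capsule dispenser, 325 mm long (its x), 150 mm high at the back. Origin on the board under its middle; x points to its rear (uphill), y to its left, z up. Its straight floor slopes down to -x at 0.21 rad: a closed channel with clear roof at x -0.065 to 0.155 (housing 70 mm wide), then an open catch tray. Capsules in the channel cannot be taken by hand, only let out by the lever
- gate_spot (a point): centre of the first capsule when held at the gate, in the dispenser's channel; the others queue uphill behind it. A rocker with two fingers is the gate: lever up, the front finger holds the first capsule; lever fully down, that capsule rolls out and the rear finger holds back the next; lever up again, the next rolls to the gate. Allow 1 s for each roll
- trip_lever (a joint): angle of the dispenser's trip lever (rad): 0 = up at rest, 0.8 = fully down at its stop. A spring returns it; pressing takes about 2 N at the start and 6 N at the stop. A capsule is let go only near the end of the stroke; count it fully pressed above 0.74
- lever_pad (a point): top centre of the lever's red pad, 46 x 46 mm, pressed from above, 85 mm left of the dispenser's middle. It moves on an arc of 85 mm radius: in the dispenser frame from x 0.053, z 0.153 (up) by x 0.065 half-way to x 0.059, z 0.087 (down); it slopes 0.4 rad to the front when up, to the rear when down. The housing wall, up to 135 mm high there, is 27 mm from the pad's inner edge
- tray_spot (a point): centre of a released capsule at rest in the catch tray, against the front lip (fixed on the dispenser). The tray floor slopes like the channel; 148 mm wide and 110 mm long inside, lip 16 mm and side rails 14 mm high; behind it, 80 mm from this point, stands the channel's front, 105 mm high. The tray holds two capsules in a row: empty it before letting out a third
- capsule1_center (a point): centre of a round prize capsule: hard ball, 56 mm diameter, about 35 g, white half and yellow half. At the start it is held at the dispenser's gate, first in the queue. On the flat board it rolls a little and comes to rest
- capsule2_center (a point): centre of a round prize capsule: hard ball, 56 mm diameter, about 35 g, white half and green half. At the start it is second in the dispenser's queue. On the flat board it rolls a little and comes to rest
- capsule3_center (a point): centre of a round prize capsule: hard ball, 56 mm diameter, about 35 g, white half and red half. At the start it is third in the dispenser's queue, or absent (no pose given). On the flat board it rolls a little and comes to rest
- tub: loose round prize tub, 240 mm across, 108 mm high to its rim, about 0.8 kg with lid. Origin at the centre of its underside, z up. Three sectors of 120 degrees: orange compartment (from its +x axis towards +y), blue compartment (from +x towards -y), and about -x a solid white sector closed at rim height. Compartments: 116 mm radius, 104 mm deep under the lid, room for three capsules
- tub_lid (a joint): angle of the tub's clear flat lid (rad), growing anticlockwise from above: 0 = opening towards the tub's +x axis, 1.05 = over the middle of orange, -1.05 = blue, 3.14 or -3.14 = over the middle of the solid white sector. It turns without end either way and stays where left (friction about 0.06 N m)
- lid_opening (a point): middle of the lid's only opening, at the lid's top surface (115 mm above the tub's underside), 67 mm from the axis. The opening is a black-framed pie piece, 84 degrees wide, 26 to 111 mm from the axis (an 88 mm circle fits in it); a capsule drops through with 16 mm to spare all round
- lid_grip (a point): centre of the black grip bar on the lid, on the lid's axis: 24 mm wide along the lid's x (which points to the opening), 100 mm long along the lid's y, 28 mm high; this point is half-way up it, 14 mm above the lid's surface. Its orientation is the lid's
- orange_spot (a point): point fixed to the tub at lid height above the middle of the orange compartment, 67 mm from the axis: the opening's middle is here when it is right over that compartment. A capsule in the compartment lies less than 70 mm sideways from it
- blank_spot (a point): point fixed to the tub at lid height above the middle of the solid white sector, 67 mm from the axis: the opening's middle is here when the tub is shut; up to 18 degrees (20 mm) either side the opening is still wholly over the white sector
- joystick: bystander: loose orange plastic joystick, base 100 x 95 x 34 mm, 127 mm tall; origin at the centre of its underside
- coaster: bystander: loose white ceramic coaster, 100 mm across, 9 mm high; origin at the centre of its underside
- cartridge1: bystander: loose matte black game cartridge with a white label, 100 x 72 x 18 mm, lying flat; origin at the centre of its underside; may be absent
- cartridge2: bystander: the same with a yellow label

How it is judged:
On the way, in this order (a step that is already met when the one before it is completed fails the run):
1. the trip lever has been pressed all the way down (value of joint trip_lever above 0.74 rad), for 0.1 s.
2. every capsule is in the tub's orange compartment (horizontal distance between each of capsule1_center, capsule2_center, capsule3_center and orange_spot below 0.07 m and z of capsule1_center in the frame of tub between 0.015 and 0.09 m and z of capsule2_center in the frame of tub between 0.015 and 0.09 m and z of capsule3_center in the frame of tub between 0.015 and 0.09 m), for 0.2 s.
3. the lid's opening is over the solid white sector (horizontal distance between lid_opening and blank_spot below 0.02 m), for 0.2 s.
At the end, for the whole second after the job is handed in: every capsule lies in the tub's orange compartment (within 70 mm of its middle, below the lid) at rest; the lid's opening is over the solid white sector (within 20 mm of its middle) and still; the trip lever is back up (below 0.1 rad); the tub stands upright on the board (all of step 2 and linear speed of each of capsule1, capsule2, capsule3 below 0.05 m/s and horizontal distance between lid_opening and blank_spot below 0.02 m and velocity of joint tub_lid between -0.1 and 0.1 rad/s and value of joint trip_lever below 0.1 rad and angle between tub's own z axis and vertical below 0.1 rad and height (world z) of tub between -0.01 and 0.01 m); the robot touches nothing.
It fails at once if the joystick is moved by more than 30 mm (distance of joystick from where it was at the start of the episode above 0.03 m).
It fails at once if the coaster is moved by more than 30 mm (distance of coaster from where it was at the start of the episode above 0.03 m).
It fails at once if a cartridge is moved by more than 30 mm (distance of cartridge1 from where it was at the start of the episode above 0.03 m).
It fails at once if a cartridge is moved by more than 30 mm (distance of cartridge2 from where it was at the start of the episode above 0.03 m).
Of capsule3, cartridge1, cartridge2 only 1 to 2 are there at a start; the rules pass over those that are not, and their reading is None.
At some moment in a run one of tub may be knocked a few centimetres aside while the robot is not near it.
Once in a run the grip may slacken for a moment while it holds something.
It also fails if it takes over 210 s, if anything falls off the work surface, if the arm or the gripper's body presses on something with over 40 N, if the wrist force passes 120 N, or if a joint passes its speed limit or range.

## Working session

There is one attempt and no reset: what is moved stays moved. The work goes in short steps, Python scripts to look and compute and a shell command to move; the robot and the scene stay as the last step left them, time stands still between calls to the robot, and variables do not carry over. Pictures are saved under pics/ and viewed, and the job is handed in when it is done.

```bash
ls; mkdir -p pics
python3 - <<'E'
from workcell import r
import cv2
print(r.state())
for n in ["scene","side","wrist"]:
    im=r.snapshot(n); cv2.imwrite(f"pics/a_{n}.png",im[:,:,::-1]); print(n,r.camera_model(n))
E
```

```text
pics
{'time': 0.0, 'qpos': array([ 1.45407600e+00,  3.59397860e-01,  1.10674839e-02, -3.56150949e-04,
       -1.22412406e+00, -2.88098034e-01]), 'qvel': array([-0.00020345,  0.00090604,  0.00081304,  0.00019816, -0.00186341,
       -0.0006511 ]), 'joint_efforts': array([ 2.06682082e-03, -5.82715774e+01,  2.93042654e+01,  6.99708447e+00,
        6.80234531e-03, -1.40121192e-04]), 'eef_pos': array([0.26569217, 0.62001075, 0.24761825]), 'tcp_rot': array([-0.69259461,  0.14278578,  0.69273019,  0.14159736]), 'force': array([-0.90658812,  0.50427999,  0.87131077]), 'torque': array([ 0.02355437,  0.00727907, -0.04768161]), 'finger_gap': 0.0881023341021581}
scene {'mtx': array([[404.30441366,   0.        , 324.64237348],
       [  0.        , 404.30441366, 202.44518109],
       [  0.        ,   0.        ,   1.        ]]), 'R': array([[-0.61683589,  0.78708248, -0.00382915],
       [ 0.42450058,  0.32857614, -0.84370432],
       [-0.66280671, -0.52205258, -0.53679453]]), 't': array([ 0.3095187 , -0.13978498,  1.56404307])}
side {'mtx': array([[394.46592897,   0.        , 323.36051613],
       [  0.        , 394.46592897, 197.4958738 ],
       [  0.        ,   0.        ,   1.        ]]), 'R': array([[ 0.99370307, -0.11036507,  0.01933265],
       [-0.05518185, -0.63222046, -0.77282097],
       [ 0.09751494,  0.76688776, -0.63432957]]), 't': array([-0.52967219,  0.1374382 ,  1.14305006])}
wrist {'mtx': array([[276.22818738,   0.        , 323.23278404],
       [  0.        , 276.22818738, 201.35224169],
       [  0.        ,   0.        ,   1.        ]]), 'mount': array([[ 2.84571937e-04, -3.07297700e-01,  9.51613389e-01,
        -1.36413398e-01],
       [ 9.99999933e-01, -1.31222162e-04, -3.41416157e-04,
         3.87581440e-04],
       [ 2.29789166e-04,  9.51613423e-01,  3.07297642e-01,
        -8.39353113e-02],
       [ 0.00000000e+00,  0.00000000e+00,  0.00000000e+00,
         1.00000000e+00]])}
```

View pics/a_scene.png

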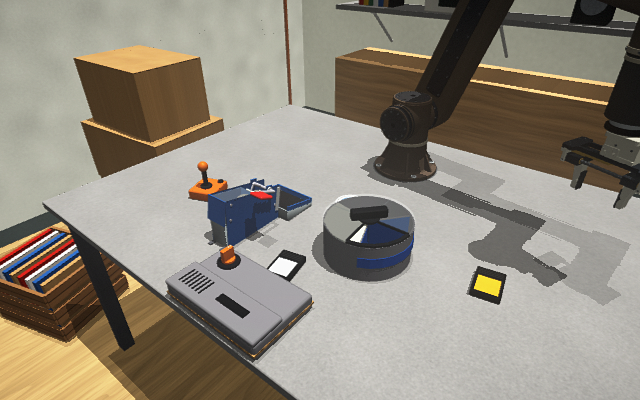

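View pics/a_side.png

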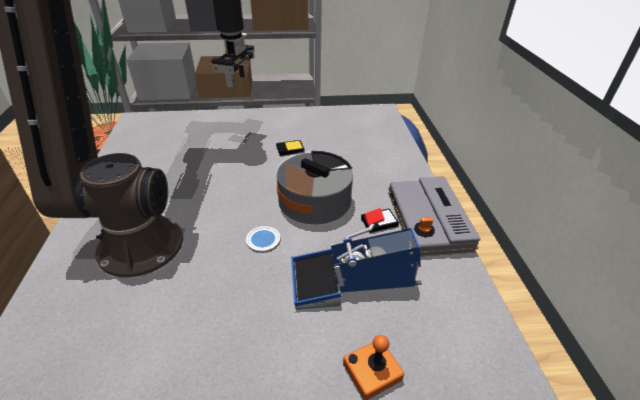

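View pics/a_wrist.png

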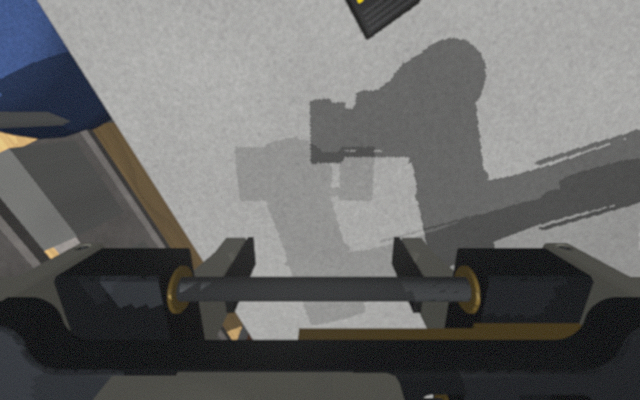

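```bash
cat > h.py <<'E'
from workcell import r
import cv2, numpy as np
from scipy.spatial.transform import Rotation as Ro
def cam(n):
    m=r.camera_model(n); K=np.array(m['mtx'])
    if n!='wrist': return K,np.array(m['R']),np.array(m['t'])
    s=r.state(); T=np.eye(4); T[:3,:3]=Ro.from_quat(s['tcp_rot']).as_matrix(); T[:3,3]=s['eef_pos']
    W=T@np.array(m['mount']); R=W[:3,:3].T; return K,R,-R@W[:3,3]
def ray(c,uv):
    K,R,t=c; d=R.T@np.linalg.solve(K,[uv[0],uv[1],1.0]); return -R.T@t, d/np.linalg.norm(d)
def onplane(c,uv,z):
    o,d=ray(c,uv); return o+d*(z-o[2])/d[2]
def proj(c,X):
    K,R,t=c; p=K@(R@np.asarray(X,float)+t); return p[:2]/p[2]
def tri(c1,u1,c2,u2):
    o1,d1=ray(c1,u1);o2,d2=ray(c2,u2)
    s=np.linalg.lstsq(np.c_[d1,-d2],o2-o1,rcond=None)[0]
    a=o1+d1*s[0];b=o2+d2*s[1]; return (a+b)/2,np.linalg.norm(a-b)
def crop(im,x0,y0,x1,y1,k,name):
    o=cv2.resize(im[y0:y1,x0:x1],None,fx=k,fy=k,interpolation=cv2.INTER_CUBIC)
    cv2.imwrite(f'pics/{name}.png',o[:,:,::-1])
def move_to(p,axis_y=None):
    """tool-frame shift (cm) and rotvec to reach world point p (TCP), tool down with jaw dir axis_y"""
    s=r.state(); R=Ro.from_quat(s['tcp_rot']); d=R.inv().apply(np.asarray(p)-s['eef_pos'])*100
    out=[np.round(d,2)]
    y=R.as_matrix()[:,1] if axis_y is None else np.r_[axis_y,0.0]
    y=np.r_[y[:2],0]; y/=np.linalg.norm(y)
    if y@R.as_matrix()[:,1]<0: y=-y
    x=np.array([0,0,-1.]); G=np.c_[x,y,np.cross(x,y)]
    out.append(np.round((R.inv()*Ro.from_matrix(G)).as_rotvec(),3))
    return out,np.round(s['eef_pos'],4),np.round(s['qpos'],2)
E
python3 - <<'E'
from h import *
a=cv2.imread('pics/a_scene.png')[:,:,::-1]; b=cv2.imread('pics/a_side.png')[:,:,::-1]
crop(a,180,140,440,310,3,'b1'); crop(b,230,110,490,300,3,'b2')
for n in['scene','side']:
    c=cam(n); print(n,'campos',-c[1].T@c[2])
E
```

```text
scene campos [1.28691929 0.61882599 0.72281776]
side campos [ 0.42245652 -0.84815717  0.84152554]
```

View pics/b1.png

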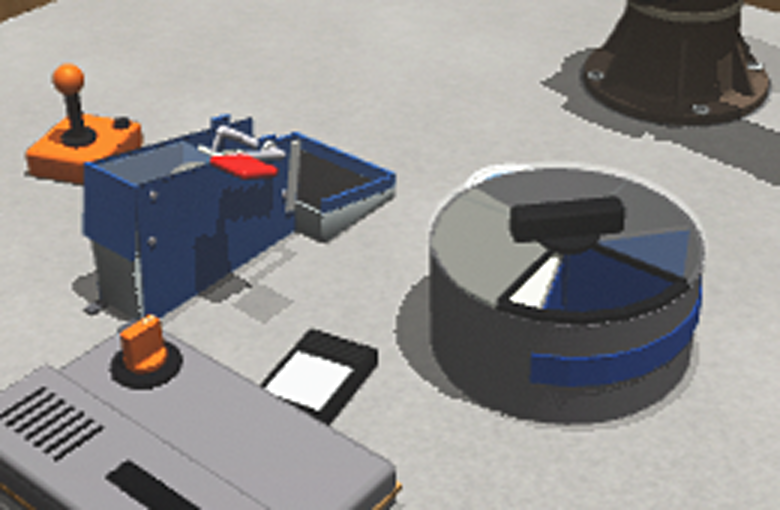

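View pics/b2.png

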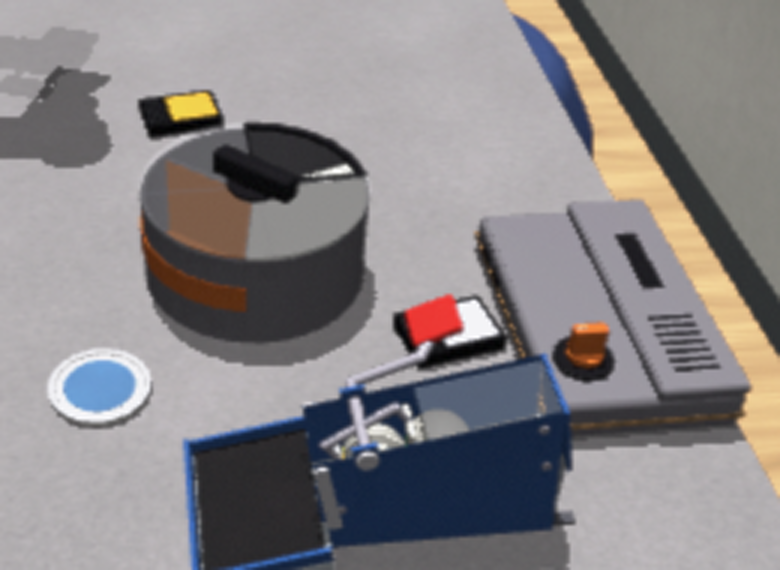

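Run:
```python
from h import *
a=cv2.imread('pics/a_scene.png')[:,:,::-1]; b=cv2.imread('pics/a_side.png')[:,:,::-1]
A,B=cam('scene'),cam('side')
def cen(im,lo,hi,box):
    h=cv2.cvtColor(im,cv2.COLOR_RGB2HSV); m=cv2.inRange(h,lo,hi); k=np.zeros_like(m); k[box[1]:box[3],box[0]:box[2]]=1; m*=k
    M=cv2.moments(m,True); return np.array([M['m10']/M['m00'],M['m01']/M['m00']]),M['m00']
ra=cen(a,(0,150,120),(4,255,255),(240,180,290,210)); rb=cen(b,(0,150,120),(4,255,255),(355,200,400,230))
print('red',ra,rb,tri(A,ra[0],B,rb[0]))
f=lambda x,y:(x/3+180,y/3+140); g=lambda x,y:(x/3+230,y/3+110)
for n,p,q in [('tray xmin ymax',(395,178),(187,443)),('rear L top',(135,187),(546,356)),('rear R top',(85,163),(568,410)),
   ('bar end +', (514,207),(298,175)),('bar end -',(622,197),(217,150))]:
    X,e=tri(A,f(*p),B,g(*q)); print(n,X.round(4),round(e,4))
for n,p in [('lid left',(430,215)),('right',(704,230))]: print(n,onplane(A,f(*p),.112))
```

```text
red (array([260.75757576, 194.75757576]), 99.0) (array([373.94554455, 216.18316832]), 202.0) (array([ 0.65348004, -0.10059016,  0.14933376]), np.float64(0.0021956567907727505))
tray xmin ymax [ 0.4335 -0.1084  0.0216] 0.0022
rear L top [ 0.7392 -0.1516  0.147 ] 0.0032
rear R top [ 0.74   -0.217   0.1485] 0.0004
bar end + [0.5615 0.1326 0.1467] 0.0048
bar end - [0.483  0.1938 0.1408] 0.005
lid left [0.57162809 0.05076225 0.112     ]
right [0.44149895 0.2578859  0.112     ]
```

Run:
```python
from h import *
B=cam('side');A=cam('scene')
g=lambda x,y:(x/3+230,y/3+110); f=lambda x,y:(x/3+180,y/3+140)
c=np.array([.522,.163])
for n,p in [('O/W',(245,257)),('O/B',(168,163))]:
    X=onplane(B,g(*p),.11); d=X[:2]-c; print(n,X,np.degrees(np.arctan2(d[1],d[0])),np.linalg.norm(d))
for n,p in [('B/W',(497,303)),]:
    X=onplane(A,f(*p),.115); d=X[:2]-c; print(n,X,np.degrees(np.arctan2(d[1],d[0])),np.linalg.norm(d))
print(Ro.from_quat(r.state()['tcp_rot']).as_matrix().round(3))
print(move_to([.50,.20,.36]), move_to([.50,.2,.36],[.6,.78]))
```

```text
O/W [0.50161224 0.04764353 0.11      ] -100.02278196138725 0.11714425105114415
O/B [0.43275185 0.21545647 0.11      ] 149.554700694639 0.10352253265116619
B/W [0.64272586 0.17605266 0.115     ] 6.170743029710458 0.12142942769818937
[[-0.    -0.394 -0.919]
 [-0.001 -0.919  0.394]
 [-1.     0.001 -0.   ]]
([array([-11.17,  29.4 , -38.08]), array([ 0.   , -0.   , -0.001])], array([0.2657, 0.6201, 0.2478]), array([ 1.45,  0.36,  0.01, -0.  , -1.22, -0.29])) ([array([-11.17,  29.4 , -38.08]), array([ 0.251, -0.   , -0.001])], array([0.2657, 0.6201, 0.2478]), array([ 1.45,  0.36,  0.01, -0.  , -1.22, -0.29]))
```

```bash
python3 -m inch '[[-1.5,2.1,-2.7,0,0,0,-1],[-1.5,2.1,-2.7,0,0,0,-1],[-1.5,2.1,-2.7,0,0,0,-1],[-1.5,2.1,-2.7,0,0,0,-1],[-1.5,2.1,-2.7,0,0,0,-1],[-1.5,2.1,-2.7,0,0,0,-1],[-1.5,2.1,-2.7,0,0,0,-1],[-1,2.1,-2.7,0,0,0,-1],[0,2.1,-2.7,0,0,0,-1],[0,2.1,-2.7,0,0,0,-1]]'
python3 - <<'E'
from h import *
print(move_to([.50,.20,.36],[.6,.78]))
E
```

```text
time: 0.98
eef_pos: [0.4335, 0.3123, 0.3641]
tcp_rot: [0.693, -0.143, -0.693, -0.135]
force: [0.1, 0.9, -0.5]
finger_gap: 0.0878
([array([  0.52,   7.79, -10.46]), array([ 0.26 , -0.004, -0.01 ])], array([0.4335, 0.3123, 0.3641]), array([ 0.99,  0.07, -0.1 ,  0.  , -1.41,  0.18]))
```

```bash
python3 -m inch '[[0,2.6,-3.5,0,0,0,-1],[0,2.6,-3.5,0,0,0,-1],[0,2.6,-3.5,0,0,0,-1],[0,0,0,0.124,0,0,-1],[0,0,0,0.124,0,0,-1],[0,0,0,0.124,0,0,-1],[0,0,0,0.124,0,0,-1],[0,0,0,0.124,0,0,-1],[0,0,0,0.124,0,0,-1],[0,0,0,0.124,0,0,-1]]' && python3 -m inch '[[0,0,0,0.124,0,0,-1],[0,0,0,0.124,0,0,-1],[0,0,0,0.124,0,0,-1],[0,0,0,0.124,0,0,-1],[0,0,0,0.124,0,0,-1],[0,0,0,0.124,0,0,-1],[0,0,0,0.124,0,0,-1],[0,0,0,0.124,0,0,-1],[0,0,0,0.124,0,0,-1],[0,0,0,0.124,0,0,-1]]' && python3 -m inch '[[0,0,0,0.124,0,0,-1],[0,0,0,0.124,0,0,-1],[0,0,0,0.124,0,0,-1],[0,0,0,0.124,0,0,-1],[0,0,0,0.124,0,0,-1],[0,0,0,0.124,0,0,-1],[0,0,0,0.124,0,0,-1],[0,0,0,0.124,0,0,-1],[0,0,0,0.124,0,0,-1],[0,0,0,0.124,0,0,-1]]'
python3 - <<'E'
from h import *
print(move_to([.50,.20,.36],[.6,.78]))
np.savez('w1',s=0)
im=r.snapshot('wrist'); cv2.imwrite('pics/c_w.png',im[:,:,::-1])
E
```

```text
time: 1.82
eef_pos: [0.4992, 0.1933, 0.365]
tcp_rot: [0.571, -0.423, -0.568, -0.416]
force: [-0.7, 0.5, 0.2]
finger_gap: 0.0874
time: 2.65
eef_pos: [0.4975, 0.1923, 0.3624]
tcp_rot: [-0.22, 0.677, 0.213, 0.669]
force: [0.3, -0.5, -0.5]
finger_gap: 0.0874
time: 3.48
eef_pos: [0.4956, 0.1915, 0.3598]
tcp_rot: [0.212, 0.675, -0.225, 0.67]
force: [-0.4, 0.2, -0.9]
finger_gap: 0.0877
([array([-0.04,  0.95, -0.15]), array([ 0.028, -0.001,  0.019])], array([0.4956, 0.1915, 0.3598]), array([ 0.74,  0.08, -0.1 ,  0.  , -1.41, -2.94]))
```

View pics/c_w.png

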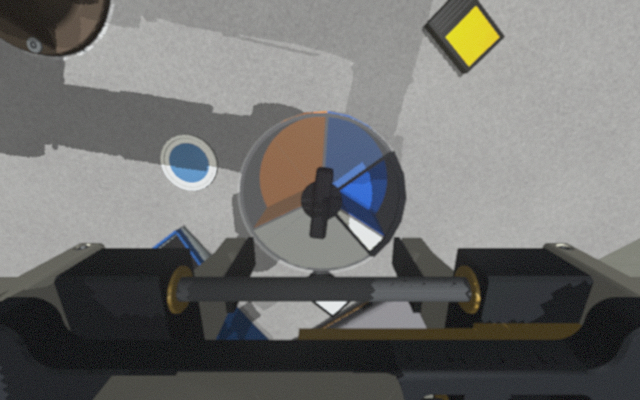

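Run:
```python
from h import *
im=cv2.imread('pics/c_w.png')[:,:,::-1]; crop(im,220,90,430,285,3,'c_w3')
```

```text
(no output)
```

View pics/c_w3.png

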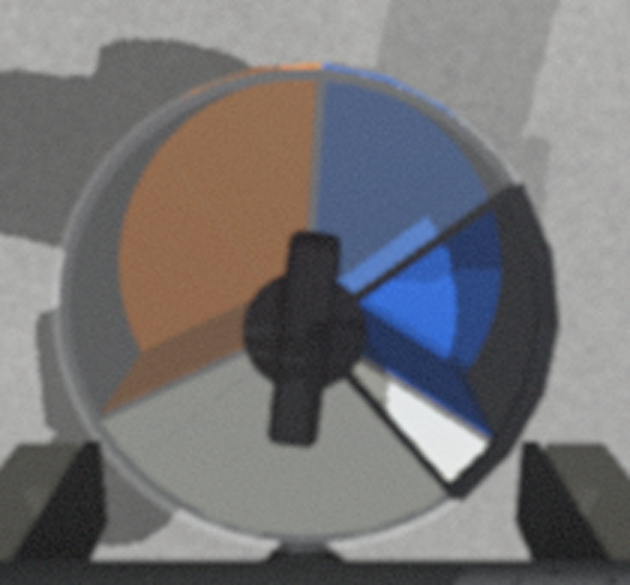

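Run:
```python
from h import *
W=cam('wrist'); g=lambda x,y:(x/3+220,y/3+90)
P={}
for n,p,z in [('OW',(100,416),.108),('BW',(490,435),.108),('OB',(323,82),.108),('b1',(315,235),.143),('b2',(293,440),.143),('hub',(305,333),.116),('l',(62,300),.112),('bot',(305,545),.112),('op1',(360,290),.116),('op2',(522,187),.116),('op3',(455,495),.116)]:
    P[n]=onplane(W,g(*p),z)[:2]; print(n,P[n].round(4))
c=(P['b1']+P['b2'])/2; print('bar c',c,np.linalg.norm(P['b1']-P['b2']))
for n in ['OW','BW','OB','op2','op3','b1','b2']:
    d=P[n]-c; print(n,np.degrees(np.arctan2(d[1],d[0])).round(1),np.linalg.norm(d).round(4))
```

```text
OW [0.4982 0.05  ]
BW [0.6239 0.2047]
OB [0.4343 0.2382]
b1 [0.4827 0.1985]
b2 [0.5546 0.1327]
hub [0.5224 0.1628]
l [0.4405 0.0771]
bot [0.6182 0.0915]
op1 [0.5206 0.1966]
op2 [0.5247 0.2839]
op3 [0.6377 0.1729]
bar c [0.51866813 0.16558289] 0.09747900830755259
OW -100.1 0.1174
BW 20.4 0.1123
OB 139.3 0.1113
op2 87.1 0.1185
op3 3.5 0.1193
b1 137.5 0.0487
b2 -42.5 0.0487
```

Run:
```python
from h import *
print(move_to([.521,.164,.20],[np.cos(.88),np.sin(.88)]))
```

```text
([array([15.98, -0.4 ,  3.69]), array([ 0.053, -0.001,  0.019])], array([0.4956, 0.1915, 0.3597]), array([ 0.74,  0.08, -0.1 ,  0.  , -1.41, -2.95]))
```

```bash
python3 -m inch '[[2,0,0.8,0,0,0.01,-1],[3,0,1,0,0,0.01,-1],[3,-0.1,1,0.02,0,0,-1],[3,-0.1,0.5,0.03,0,0,-1],[3,-0.1,0.3,0,0,0,-1],[2,0,0,0,0,0,-1]]'
python3 - <<'E'
from h import *
print(move_to([.521,.164,.145],[np.cos(.88),np.sin(.88)]))
im=r.snapshot('wrist'); cv2.imwrite('pics/d_w.png',im[:,:,::-1])
W=cam('wrist'); print(proj(W,[.521,.164,.143]))
E
```

```text
time: 4.03
eef_pos: [0.5262, 0.1682, 0.2]
tcp_rot: [0.237, 0.665, -0.228, 0.67]
force: [-0.2, 0.2, -0.6]
finger_gap: 0.0878
([array([ 5.49, -0.73, -0.16]), array([ 0.019,  0.003, -0.015])], array([0.5262, 0.1682, 0.2   ]), array([ 0.66,  0.19, -0.34, -0.  , -1.03, -2.91]))
[316.34952148 229.12309874]
```

View pics/d_w.png

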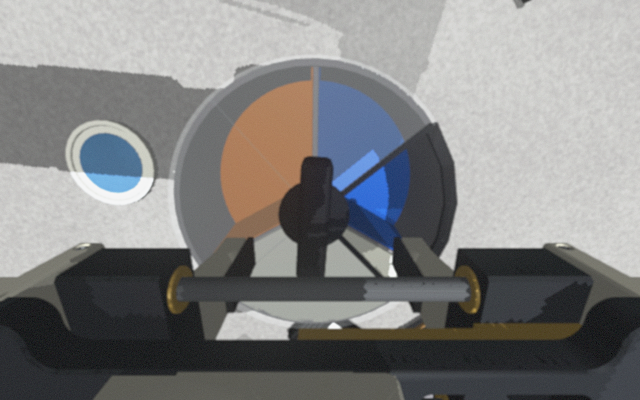

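Run:
```python
from h import *
W=cam('wrist')
print('hub',onplane(W,(313,213),.118),'b1',onplane(W,(316,160),.143),'jaw mid gap', proj(W,r.state()['eef_pos']+np.array([0,0,-.003])))
```

```text
hub [0.51629815 0.16379872 0.118     ] b1 [0.48064975 0.19631961 0.143     ] jaw mid gap [323.72509156 265.270978  ]
```

```bash
python3 -m inch '[[1.5,-0.5,-0.2,0,0,-0.01,-1],[2,-0.4,-0.1,0,0,0,-1],[1,0,0,0,0,0,-1],[0.6,0,0,0,0,0,-1]]'
python3 - <<'E'
from h import *
print(move_to([.518,.1635,.145],[np.cos(.88),np.sin(.88)]), r.state()['force'])
E
```

```text
time: 4.42
eef_pos: [0.5171, 0.1622, 0.1447]
tcp_rot: [0.229, 0.668, -0.23, 0.669]
force: [-0.1, 0.1, 0.8]
finger_gap: 0.0876
([array([-0.03,  0.16, -0.01]), array([0.029, 0.001, 0.001])], array([0.5171, 0.1622, 0.1447]), array([ 0.67,  0.23, -0.42,  0.  , -0.91, -2.9 ])) [-0.12503893  0.14400529  0.82731211]
```

Close on the bar.

```bash
python3 -m inch '[[0,0.1,0,0.03,0,0,1],[0,0,0,0,0,0,1],[0,0,0,0,0,0,1],[0,0,0,0,0,0,1],[0,0,0,0,0,0,1],[0,0,0,0,0,0,1]]' 20
python3 - <<'E'
from h import *
print(move_to([.518,.1635,.145],[np.cos(.82),np.sin(.82)]), r.state()['force'], r.state()['torque'],r.state()['finger_gap'])
E
```

```text
time: 4.92
eef_pos: [0.5196, 0.1645, 0.1474]
tcp_rot: [0.238, 0.665, -0.237, 0.667]
force: [0.4, 0.3, -0.2]
finger_gap: 0.0531
([array([ 0.23, -0.18, -0.06]), array([ 0.066,  0.003, -0.001])], array([0.5196, 0.1645, 0.1474]), array([ 0.67,  0.23, -0.42,  0.  , -0.92, -2.93])) [ 0.37232911  0.28205376 -0.22056732] [-0.01366895 -0.22073779  0.01375983] 0.05312163106810336
```

```bash
python3 -m inch '[[0.3,0,0,0,0,0,1],[0,0,0,0,0,0,1],[0.1,0,0,0,0,0,1],[0,0,0,0,0,0,1],[0,0,0,0,0,0,1],[0,0,0,0,0,0,1]]' 20
python3 - <<'E'
from h import *
print(move_to([.518,.1635,.145],[np.cos(.82),np.sin(.82)]), r.state()['force'], r.state()['torque'],r.state()['finger_gap'])
E
```

```text
time: 5.42
eef_pos: [0.5199, 0.1647, 0.144]
tcp_rot: [0.238, 0.665, -0.237, 0.668]
force: [0.1, -0.0, -0.2]
finger_gap: 0.0242
([array([-0.11, -0.21, -0.07]), array([ 0.067,  0.003, -0.003])], array([0.5199, 0.1647, 0.144 ]), array([ 0.67,  0.24, -0.42,  0.  , -0.91, -2.92])) [ 0.10106165 -0.04694627 -0.2179037 ] [ 0.07360957 -0.12879756  0.05554492] 0.024166796332006565
```

```bash
python3 -m inch '[[0,0,0,-0.1,0,0,1],[0,0,0,-0.12,0,0,1],[0,0,0,-0.12,0,0,1],[0,0,0,-0.12,0,0,1],[0,0,0,-0.12,0,0,1],[0,0,0,-0.12,0,0,1],[0,0,0,-0.12,0,0,1],[0,0,0,-0.12,0,0,1],[0,0,0,-0.12,0,0,1],[0,0,0,-0.12,0,0,1]]' 20
python3 - <<'E'
from h import *
s=r.state(); y=Ro.from_quat(s['tcp_rot']).as_matrix()[:,1]
print(np.degrees(np.arctan2(y[1],y[0])),s['eef_pos'],s['force'],s['torque'],s['qpos'])
E
```

```text
time: 6.25
eef_pos: [0.5196, 0.1628, 0.1439]
tcp_rot: [-0.189, 0.681, 0.187, 0.682]
force: [0.9, -0.9, 0.0]
finger_gap: 0.0244
120.9090416231109 [0.51962048 0.16275878 0.14393735] [ 0.86062803 -0.85735792  0.02850598] [-0.26744699 -0.35042045 -0.04438991] [ 0.66595984  0.23812803 -0.42154548  0.0044454  -0.91005657 -1.70001538]
```

Need +79° = 1.38 rad (rows gain nearly all commanded).

```bash
python3 -m inch '[[0,0,0,-0.12,0,0,1],[0,0,0,-0.12,0,0,1],[0,0,0,-0.12,0,0,1],[0,0,0,-0.12,0,0,1],[0,0,0,-0.12,0,0,1],[0,0,0,-0.12,0,0,1],[0,0,0,-0.12,0,0,1],[0,0,0,-0.12,0,0,1],[0,0,0,-0.12,0,0,1],[0,0,0,-0.12,0,0,1]]' 20 && python3 -m inch '[[0,0,0,-0.1,0,0,1],[0,0,0,-0.06,0,0,1],[0,0,0,0,0,0,1]]' 20
python3 - <<'E'
from h import *
s=r.state(); y=Ro.from_quat(s['tcp_rot']).as_matrix()[:,1]
print(np.degrees(np.arctan2(y[1],y[0])),s['eef_pos'],s['force'],s['torque'],s['qpos'])
im=r.snapshot('scene'); crop(im,300,100,540,290,3,'e_s')
E
```

```text
time: 7.08
eef_pos: [0.5214, 0.1619, 0.144]
tcp_rot: [0.554, -0.442, -0.55, -0.443]
force: [0.7, 0.3, -0.1]
finger_gap: 0.0243
time: 7.33
eef_pos: [0.5217, 0.1619, 0.1439]
tcp_rot: [0.59, -0.392, -0.586, -0.393]
force: [-0.9, 1.4, 0.9]
finger_gap: 0.0242
-157.4359747003981 [0.52168371 0.16194186 0.14393087] [-0.93937505  1.38078011  0.94990361] [ 0.37846023  0.46903012 -0.02457009] [ 0.66338661  0.23967973 -0.4203131   0.00660956 -0.90820747 -0.2736377 ]
```

View pics/e_s.png

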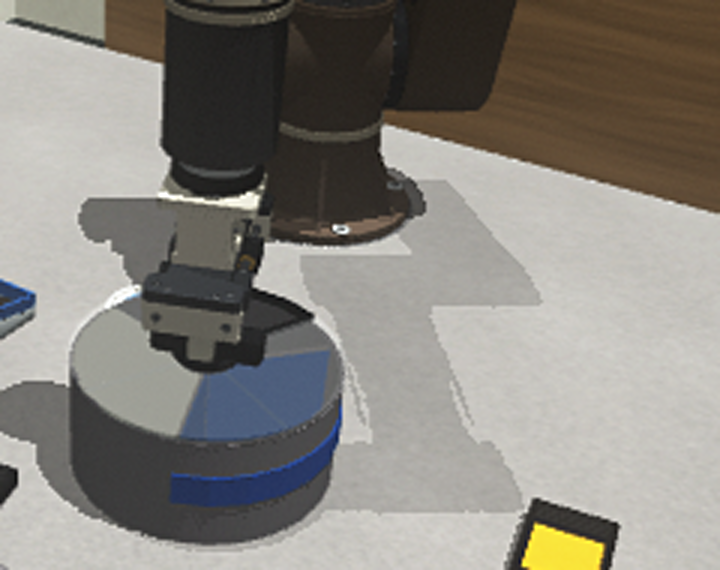

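```bash
python3 -m inch '[[0,0,0,0,0,0,-1],[0,0,0,0,0,0,-1],[0,0,0,0,0,0,-1],[-2,0,0,0,0,0,-1],[-3,0,0,0,0,0,-1],[-4,0,0,0,0,0,-1],[-4,0,0,0,0,0,-1],[-4,0,0,0,0,0,-1],[-4,0,0,0,0,0,-1]]'
python3 - <<'E'
from h import *
print(move_to([.66,-.093,.23],[1,0]))
im=r.snapshot('wrist'); cv2.imwrite('pics/f_w.png',im[:,:,::-1])
E
```

```text
time: 8.13
eef_pos: [0.5162, 0.1599, 0.3514]
tcp_rot: [-0.583, 0.404, 0.586, 0.391]
force: [0.4, 1.1, -0.9]
finger_gap: 0.0785
([array([ 12.28,  -4.31, -28.72]), array([ 0.375, -0.01 , -0.016])], array([0.5162, 0.1599, 0.3514]), array([ 0.66,  0.09, -0.1 ,  0.  , -1.39, -0.29]))
```

View pics/f_w.png

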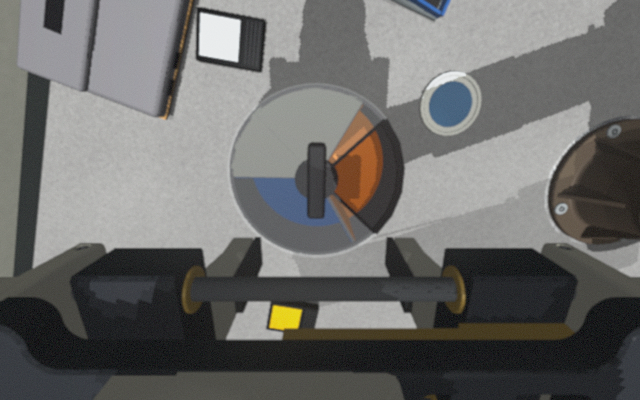

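```bash
python3 -m inch '[[0,0,0,0.124,0,0,1],[0,0,0,0.124,0,-0.015,1],[0,0,0,0.12,0,0,1],[0,-2,-3.4,0,0,0,1],[0,-2,-3.4,0,0,0,1],[0,-2,-3.4,0,0,0,1],[0,-2,-3.4,0,0,0,1],[0,-2,-3.4,0,0,0,1],[0,-2,-3.4,0,0,0,1],[0,-2,-3.4,0,0,0,1]]'
python3 - <<'E'
from h import *
print(move_to([.66,-.093,.23],[1,0]))
im=r.snapshot('wrist'); cv2.imwrite('pics/g_w.png',im[:,:,::-1])
E
```

```text
time: 9.02
eef_pos: [0.6603, -0.0806, 0.3728]
tcp_rot: [-0.503, 0.494, 0.491, 0.511]
force: [1.7, 0.5, 0.1]
finger_gap: 0.0265
([array([14.26,  0.42, -1.32]), array([-0.011,  0.005,  0.029])], array([ 0.6603, -0.0806,  0.3728]), array([ 0.17,  0.28,  0.17,  0.  , -1.44, -0.18]))
```

View pics/g_w.png

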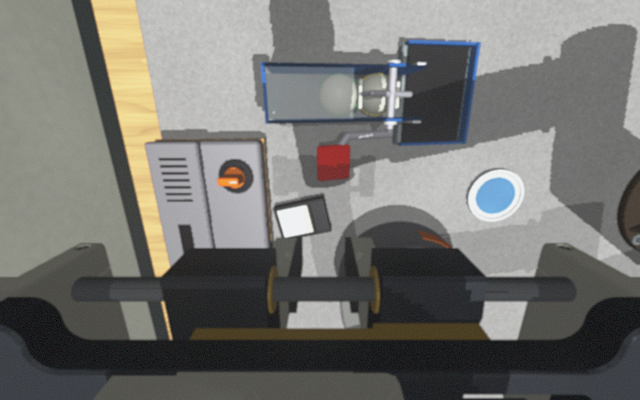

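Run:
```python
from h import *
W=cam('wrist'); im=cv2.imread('pics/g_w.png')
h=cv2.cvtColor(im,cv2.COLOR_BGR2HSV); m=cv2.inRange(h,(0,150,80),(6,255,255))|cv2.inRange(h,(174,150,80),(180,255,255)); m[:, :300]=0;m[:,370:]=0;m[200:]=0
M=cv2.moments(m,True);p=(M['m10']/M['m00'],M['m01']/M['m00']);print(p,M['m00'],cv2.boundingRect(m))
print('pad',onplane(W,p,.153))
for n,q,z in [('rearR',(263,64),.148),('rearL',(267,122),.148),('trayfR',(480,43),.022),('trayfL',(466,144),.022),('chan front R',(398,62),.105)]: print(n,onplane(W,q,z).round(4))
print(Ro.from_quat(r.state()['tcp_rot']).as_matrix().round(3))
```

```text
(332.9515279241307, 161.2023182297155) 949.0 (318, 145, 31, 35)
pad [ 0.65569838 -0.10949281  0.153     ]
rearR [ 0.738  -0.2251  0.148 ]
rearL [ 0.7384 -0.159   0.148 ]
trayfR [ 0.4285 -0.267   0.022 ]
trayfL [ 0.4278 -0.1141  0.022 ]
chan front R [ 0.57   -0.2306  0.105 ]
[[ 0.027 -1.     0.014]
 [ 0.002  0.015  1.   ]
 [-1.    -0.027  0.003]]
```

```bash
python3 -m inch '[[2,0,-1,0,0,0.01,1],[2,0,0,0,0,0.01,1],[1,0,0,0,0,0,1],[0,0,0,0,0,0,1],[0,0,0,0,0,0,1]]'
python3 - <<'E'
from h import *
W=cam('wrist'); im=r.snapshot('wrist')[:,:,::-1]; cv2.imwrite('pics/g2_w.png',im); print(r.state()['qvel'].round(3))
h=cv2.cvtColor(im,cv2.COLOR_BGR2HSV); m=cv2.inRange(h,(0,150,80),(6,255,255))|cv2.inRange(h,(174,150,80),(180,255,255)); m[:, :300]=0;m[:,380:]=0;m[230:]=0
M=cv2.moments(m,True);p=(M['m10']/M['m00'],M['m01']/M['m00']);print(p,M['m00'],cv2.boundingRect(m))
print('pad',onplane(W,p,.153))
print(move_to([.66,-.093,.23],[1,0]))
E
```

```text
time: 9.48
eef_pos: [0.665, -0.1025, 0.3171]
tcp_rot: [-0.494, 0.505, 0.493, 0.508]
force: [0.2, -1.0, 1.0]
finger_gap: 0.0005
[ 0.007 -0.009  0.012  0.    -0.003  0.005]
(333.30431244914564, 189.6940602115541) 1229.0 (316, 170, 36, 41)
pad [ 0.65440522 -0.10282638  0.153     ]
([array([8.72, 0.56, 0.89]), array([-0.026,  0.002,  0.005])], array([ 0.6649, -0.1022,  0.3172]), array([ 0.14,  0.32,  0.11, -0.  , -1.36, -0.16]))
```

View pics/g2_w.png

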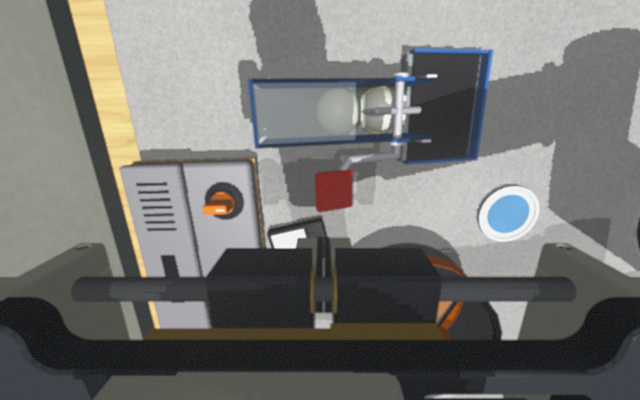

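```bash
python3 -m inch '[[3,0.3,0.5,-0.02,0,0,1],[3,0.1,0.1,0,0,0,1],[3,0,0,0,0,0,1],[3,0,0,0,0,0,1],[1,0,0,0,0,0,1],[0,0,0,0,0,0,1]]'
python3 - <<'E'
from h import *
print(move_to([.661,-.096,.118],[1,0]),r.state()['force'])
E
```

```text
time: 10.03
eef_pos: [0.6668, -0.0917, 0.1951]
tcp_rot: [-0.506, 0.493, 0.494, 0.506]
force: [0.0, 0.2, 0.5]
finger_gap: 0.0002
([array([ 7.69,  0.76, -0.44]), array([0.   , 0.002, 0.024])], array([ 0.6668, -0.0917,  0.1951]), array([ 0.15,  0.38, -0.09,  0.  , -1.08, -0.15])) [0.0141696  0.21286713 0.52670258]
```

```bash
python3 -m inch '[[1,0.3,-0.2,0,0,0.024,1],[1.2,0.3,-0.2,0,0,0,1],[1,0.1,0,0,0,0,1],[1,0,0,0,0,0,1],[1,0,0,0,0,0,1],[1,0,0,0,0,0,1]]'
python3 - <<'E'
from h import *
print(move_to([.661,-.096,.118],[1,0]),r.state()['force'])
E
```

```text
time: 10.53
eef_pos: [0.6688, -0.095, 0.141]
tcp_rot: [0.506, -0.494, -0.496, -0.504]
force: [1.7, 0.2, 3.5]
finger_gap: 0.0005
([array([ 2.28,  0.83, -0.1 ]), array([0.004, 0.001, 0.021])], array([ 0.6688, -0.095 ,  0.141 ]), array([ 0.15,  0.43, -0.14,  0.  , -0.98, -0.15])) [1.70930714 0.2412617  3.48153975]
```

```bash
python3 -m inch '[[0.8,0.3,0,0,0,0.01,1],[0.8,0.3,0,0,0,0.01,1],[0.5,0,0,0,0,0,1],[0.4,0,0,0,0,0,1]]'
python3 - <<'E'
from h import *
print(move_to([.661,-.096,.118],[1,0]),r.state()['force'])
E
```

```text
time: 10.87
eef_pos: [0.6634, -0.0952, 0.1134]
tcp_rot: [-0.501, 0.499, 0.501, 0.499]
force: [-2.3, 1.0, 6.4]
finger_gap: 0.0005
([array([-0.46,  0.24, -0.07]), array([ 0.004,  0.   , -0.   ])], array([ 0.6634, -0.0952,  0.1134]), array([ 0.15,  0.46, -0.16, -0.  , -0.95, -0.14])) [-2.28791217  1.00400544  6.42875151]
```

```bash
python3 -m inch '[[0.3,0,0,0,0,0,1],[0.3,0,0,0,0,0,1]]'
python3 - <<'E'
from h import *
print(move_to([.661,-.096,.118],[1,0]),r.state()['force'])
E
```

```text
time: 11.03
eef_pos: [0.6639, -0.0953, 0.1101]
tcp_rot: [0.502, -0.499, -0.501, -0.498]
force: [-3.8, 6.5, 34.6]
finger_gap: 0.003
([array([-0.79,  0.29, -0.07]), array([ 0.006, -0.001,  0.001])], array([ 0.6639, -0.0953,  0.1101]), array([ 0.15,  0.46, -0.17,  0.  , -0.94, -0.14])) [-3.81653808  6.5045853  34.60624657]
```

At the stop (34 N). Ease off a little, hold about 1 s for the roll.

```bash
python3 -m inch '[[-0.2,0,0,0,0,0,1],[0,0,0,0,0,0,1],[0,0,0,0,0,0,1],[0,0,0,0,0,0,1],[0,0,0,0,0,0,1],[0,0,0,0,0,0,1],[0,0,0,0,0,0,1],[0,0,0,0,0,0,1]]'
python3 - <<'E'
from h import *
print(move_to([.661,-.096,.118],[1,0]),r.state()['force'])
im=r.snapshot('side'); crop(im,270,180,470,330,4,'h_s')
E
```

```text
time: 11.7
eef_pos: [0.6636, -0.0951, 0.1141]
tcp_rot: [0.502, -0.499, -0.501, -0.498]
force: [1.7, 0.7, 4.6]
finger_gap: 0.0005
([array([-0.39,  0.26, -0.09]), array([ 0.007, -0.002,  0.   ])], array([ 0.6636, -0.0951,  0.1141]), array([ 0.15,  0.46, -0.16,  0.  , -0.95, -0.14])) [1.65247574 0.71634263 4.60652072]
```

View pics/h_s.png

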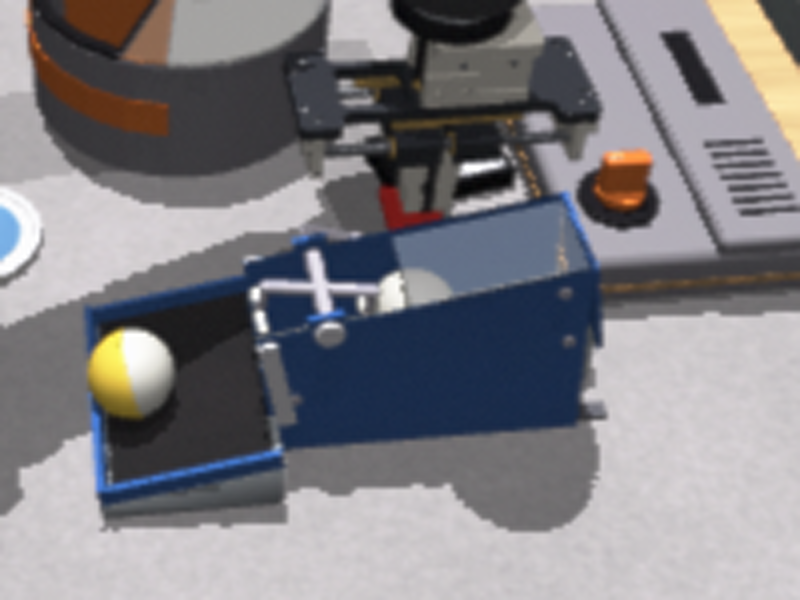

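```bash
python3 -m inch '[[-2,0,0,0,0,0,-1],[-3,0,0,0,0,0,-1],[-4,0,0,0,0,0,-1],[-4,0,0,0,0,0,-1],[0,3.5,-1.5,0,0,0,-1],[0,3.5,-1.5,0,0,0,-1],[0,3.5,-1.5,0,0,0,-1],[0,3.5,-1.5,0,0,0,-1],[0,3.5,-1.5,0,0,0,-1],[0,2,-1.5,0,0,0,-1]]' && python3 -m inch '[[0,0,0,0.124,0,0,-1],[0,0,0,0.124,0,0,-1],[0,0,0,0.124,0,0,-1],[0,0,0,0.124,0,0,-1],[0,0,0,0.124,0,0,-1],[0,0,0,0.124,0,0,-1],[0,0,0,0.124,0,0,-1],[0,0,0,0.124,0,0,-1],[0,0,0,0.124,0,0,-1],[0,0,0,0.124,0,0,-1]]' && python3 -m inch '[[0,0,0,0.124,0,0,-1],[0,0,0,0.124,0,0,-1],[0,0,0,0.08,0,0,-1],[0,0,0,0,0,0,-1]]'
python3 - <<'E'
from h import *
print(move_to([.47,-.187,.20],[0,1]))
W=cam('wrist');im=r.snapshot('wrist'); cv2.imwrite('pics/i_w.png',im[:,:,::-1])
im=r.snapshot('side'); crop(im,200,150,460,345,3,'i_s')
E
```

```text
time: 12.58
eef_pos: [0.4532, -0.1857, 0.2387]
tcp_rot: [-0.492, 0.507, 0.511, 0.49]
force: [-0.0, -1.0, 0.3]
finger_gap: 0.0615
time: 13.42
eef_pos: [0.4298, -0.1864, 0.2272]
tcp_rot: [-0.106, 0.721, 0.122, 0.673]
force: [0.4, -0.3, -0.1]
finger_gap: 0.0879
time: 13.75
eef_pos: [0.4231, -0.1854, 0.2219]
tcp_rot: [0.011, 0.737, -0.001, 0.676]
force: [0.0, -0.5, -0.7]
finger_gap: 0.0874
([array([ 1.78, -0.11,  4.86]), array([-0.018, -0.086, -0.014])], array([ 0.4231, -0.1854,  0.2219]), array([ 0.  ,  0.08, -0.42, -0.02, -1.16, -1.58]))
```

View pics/i_w.png

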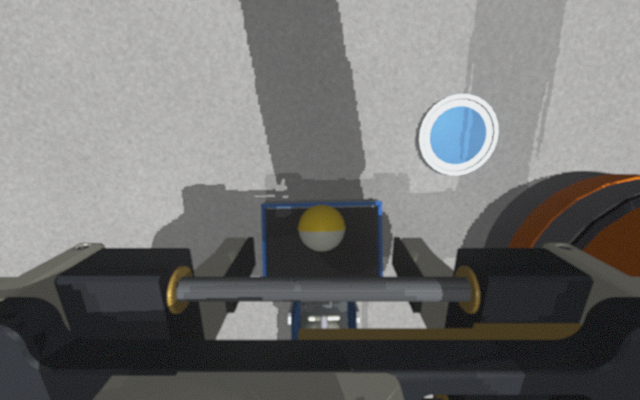

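View pics/i_s.png

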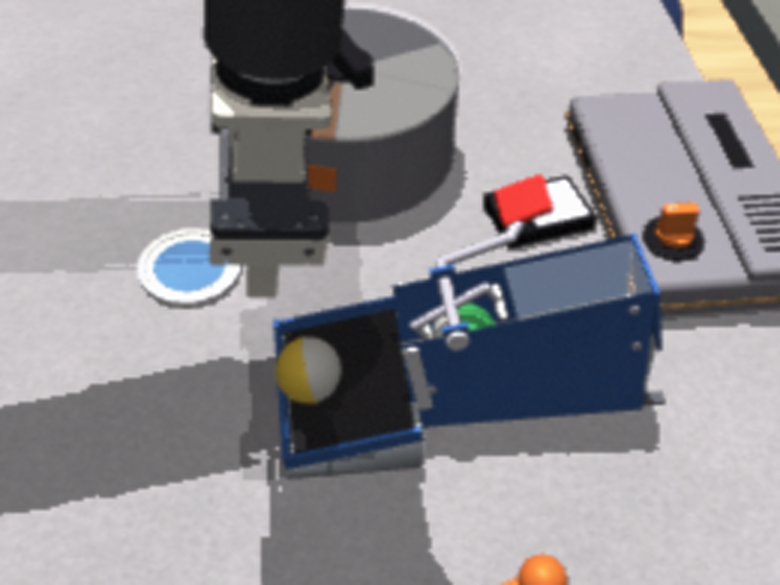

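Run:
```python
from h import *
W=cam('wrist');B=cam('side')
print(tri(W,(322,228),B,(303,273.7)))
for z in (.038,.045): print(onplane(W,(322,228),z),onplane(B,(303,273.7),z))
```

```text
(array([ 0.45918786, -0.1855514 ,  0.04262968]), np.float64(0.0011399182541150022))
[ 0.46131308 -0.18534818  0.038     ] [ 0.45887766 -0.18203727  0.038     ]
[ 0.45896205 -0.18538123  0.045     ] [ 0.45856037 -0.18784025  0.045     ]
```

```bash
python3 -m inch '[[0,0,1.8,-0.02,-0.086,-0.014,-1],[1.8,0,1,0,0,0,-1],[1.5,0,0.5,0,0,0,-1],[0,0,0,0,0,0,-1]]'
python3 - <<'E'
from h import *
print(move_to([.459,-.1855,.048],[0,1]))
E
```

```text
time: 14.18
eef_pos: [0.4563, -0.1854, 0.1862]
tcp_rot: [-0.008, 0.706, 0.008, 0.708]
force: [-0.4, -0.7, 0.3]
finger_gap: 0.0878
([array([13.82, -0.02,  0.22]), array([ 0.023,  0.003, -0.   ])], array([ 0.4563, -0.1854,  0.1862]), array([ 0.01,  0.11, -0.47,  0.  , -0.99, -1.56]))
```

```bash
python3 -m inch '[[2.5,0,0.2,0.02,0,0,-1],[3,0,0,0,0,0,-1],[3,0,0,0,0,0,-1],[2.5,0,0,0,0,0,-1],[1.5,0,0,0,0,0,-1],[0.7,0,0,0,0,0,-1],[0,0,0,0,0,0,-1]]'
python3 - <<'E'
from h import *
print(move_to([.459,-.1855,.048],[0,1]),r.state()['force'])
im=r.snapshot('wrist'); cv2.imwrite('pics/j_w.png',im[:,:,::-1])
E
```

```text
time: 14.77
eef_pos: [0.4585, -0.1861, 0.0526]
tcp_rot: [-0.007, 0.706, 0.006, 0.708]
force: [-0.5, 0.7, 0.4]
finger_gap: 0.0877
([array([0.46, 0.06, 0.05]), array([0.017, 0.003, 0.001])], array([ 0.4585, -0.1861,  0.0526]), array([ 0.01,  0.29, -0.62,  0.  , -0.65, -1.57])) [-0.49035376  0.66797449  0.386842  ]
```

View pics/j_w.png

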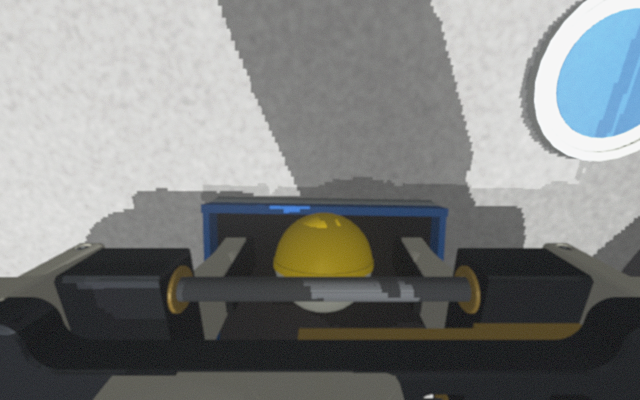

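Ball sits at (323,258), centred between the jaws. Close.

```bash
python3 -m inch '[[0.5,0,0,0,0,0,1],[0,0,0,0,0,0,1],[0,0,0,0,0,0,1],[0,0,0,0,0,0,1],[0,0,0,0,0,0,1],[0,0,0,0,0,0,1],[0,0,0,0,0,0,1],[0,0,0,0,0,0,1]]' 12
python3 - <<'E'
from h import *
print(move_to([.459,-.1855,.048],[0,1]),r.state()['force'],r.state()['finger_gap'])
E
```

```text
time: 15.48
eef_pos: [0.4627, -0.1863, 0.0538]
tcp_rot: [-0.008, 0.703, 0.007, 0.712]
force: [-0.7, -0.8, 0.2]
finger_gap: 0.055
([array([ 0.57,  0.09, -0.37]), array([0.02 , 0.013, 0.002])], array([ 0.4627, -0.1863,  0.0538]), array([ 0.01,  0.29, -0.62,  0.  , -0.65, -1.57])) [-0.69361722 -0.79180506  0.17037792] 0.055039697379334056
```

```bash
python3 -m inch '[[0,0,0,0,0,0,-0.3],[0.6,0,-0.3,0.02,0.01,0,-0.3],[0.2,0,0,0,0,0,-0.3],[0.1,0,0,0,0,0,1],[0.1,0,0,0,0,0,1],[0.1,0,0,0,0,0,1],[0,0,0,0,0,0,1],[0,0,0,0,0,0,1],[0,0,0,0,0,0,1]]' 15
python3 - <<'E'
from h import *
print(move_to([.459,-.1855,.048],[0,1]),r.state()['force'],r.state()['finger_gap'])
im=r.snapshot('wrist'); cv2.imwrite('pics/k_w.png',im[:,:,::-1])
E
```

```text
time: 16.23
eef_pos: [0.4604, -0.1864, 0.045]
tcp_rot: [-0.001, 0.706, -0.001, 0.708]
force: [0.1, 0.2, 1.9]
finger_gap: 0.0554
([array([-0.3 ,  0.09, -0.14]), array([-0.   ,  0.003,  0.003])], array([ 0.4604, -0.1864,  0.045 ]), array([ 0.01,  0.3 , -0.63,  0.01, -0.63, -1.59])) [0.11564872 0.15910203 1.8684054 ] 0.05543484982792712
```

View pics/k_w.png

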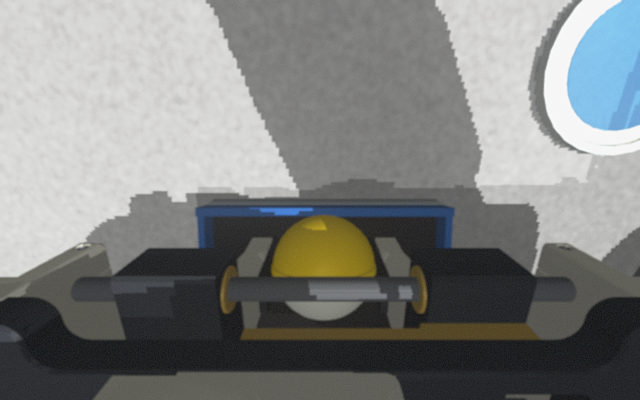

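```bash
python3 -m inch '[[-1,0,0,0,0,0,1],[-2,0,0,0,0,0,1],[-3,0,0,0,0,0,1],[-3,0,0,0,0,0,1],[-3,0,0,0,0,0,1],[-3,0,0,0,0,0,1],[-3,0,0,0,0,0,1],[-3,0,0,0,0,0,1]]' 20
python3 - <<'E'
from h import *
a=np.radians(110)
print(move_to([.455,.14,.25],[np.cos(a),np.sin(a)]),r.state()['finger_gap'])
im=r.snapshot('wrist'); cv2.imwrite('pics/l_w.png',im[:,:,::-1])
im=r.snapshot('scene'); crop(im,180,60,460,270,2,'l_s')
E
```

```text
time: 16.95
eef_pos: [0.4549, -0.1856, 0.2536]
tcp_rot: [0.001, 0.713, -0.001, 0.701]
force: [1.0, 0.8, 0.1]
finger_gap: 0.0547
([array([ 0.32, 32.56, -0.07]), array([-0.352, -0.017, -0.002])], array([ 0.4549, -0.1856,  0.2536]), array([ 0.01,  0.06, -0.36,  0.  , -1.17, -1.59])) 0.05467937527008732
```

View pics/l_s.png

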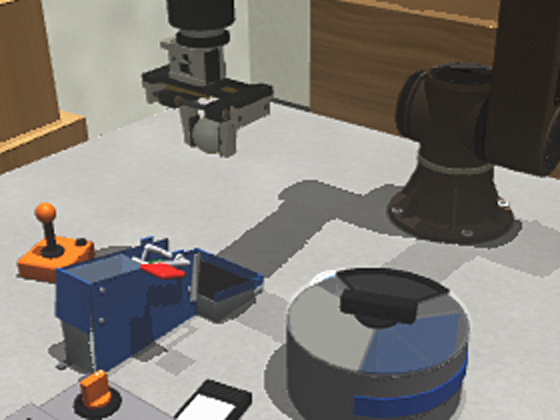

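View pics/l_w.png

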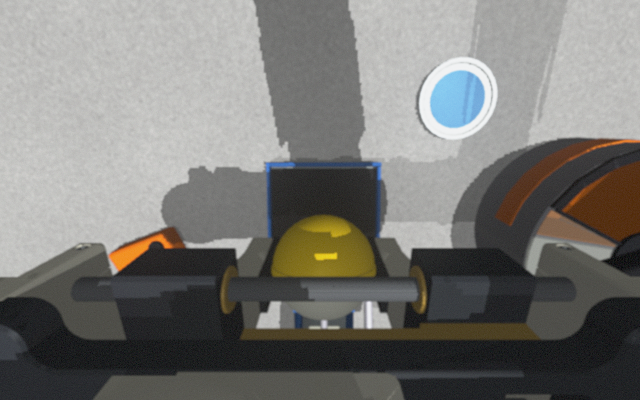

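```bash
python3 -m inch '[[0,2,0,0,0,0,1],[0,3.4,0,0,0,0,1],[0,3.4,0,0,0,0,1],[0,3.4,0,0,0,0,1],[0,3.4,0,0,0,0,1],[0,3.4,0,0,0,0,1],[0,3.4,0,0,0,0,1],[0,2,0,0,0,0,1],[0,0,0,0,0,0,1]]' 20
python3 - <<'E'
from h import *
a=np.radians(110)
print(move_to([.456,.14,.25],[np.cos(a),np.sin(a)]),r.state()['finger_gap'])
W=cam('wrist');im=r.snapshot('wrist'); cv2.imwrite('pics/m_w.png',im[:,:,::-1])
im=r.snapshot('side'); crop(im,200,90,460,270,3,'m_s')
E
```

```text
time: 17.8
eef_pos: [0.4583, 0.0671, 0.2529]
tcp_rot: [0.003, 0.71, -0.004, 0.704]
force: [-0.1, 1.2, -0.3]
finger_gap: 0.0551
([array([ 0.28,  7.29, -0.29]), array([-0.358, -0.008,  0.001])], array([0.4583, 0.0671, 0.2529]), array([ 0.57,  0.  , -0.42, -0.  , -1.15, -2.15])) 0.05507426327035756
```

View pics/m_w.png

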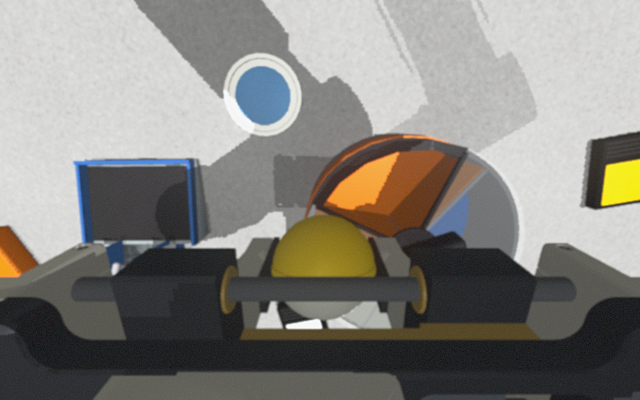

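View pics/m_s.png

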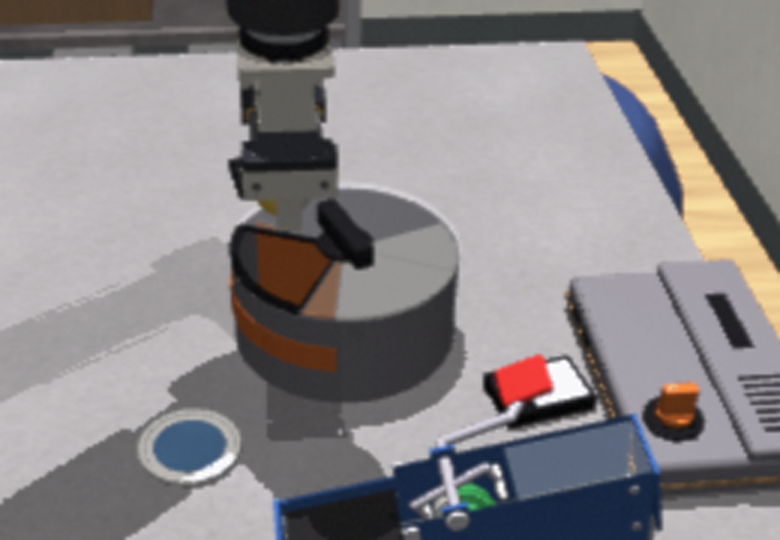

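Run:
```python
from h import *
W=cam('wrist')
for q in [(466,149),(313,205),(394,237)]: print(onplane(W,q,.116)[:2])
c=np.array([.519,.163])
for an in (160,242): print(c+.114*np.array([np.cos(np.radians(an)),np.sin(np.radians(an))]))
B=cam('side')
for q in [(300,310),(236,240),(330,243)]: print('side',onplane(B,(q[0]/3+200,q[1]/3+90),.117)[:2])
```

```text
[0.4087915  0.20451659]
[0.46513708 0.05336637]
[0.50240018 0.14028235]
[0.41187504 0.2019903 ]
[0.46548024 0.06234397]
side [0.46778795 0.05281737]
side [0.40849529 0.17581439]
side [0.50641222 0.16218582]
```

```bash
python3 -m inch '[[0,2,0,0,0,0,1],[0,3,0,0,0,0,1],[0,2,0,0,0,0,1],[0,0,0,-0.12,0,0,1],[0,0,0,-0.12,0,0,1],[0,0,0,-0.12,0,0,1],[0,0,0,0,0,0,1]]' 20
python3 - <<'E'
from h import *
a=np.radians(111)
print(move_to([.4567,.1385,.15],[np.cos(a),np.sin(a)]),r.state()['finger_gap'])
W=cam('wrist');im=r.snapshot('wrist'); cv2.imwrite('pics/n_w.png',im[:,:,::-1])
E
```

```text
time: 18.48
eef_pos: [0.4585, 0.1311, 0.2494]
tcp_rot: [-0.126, 0.701, 0.124, 0.691]
force: [1.4, -0.5, -0.2]
finger_gap: 0.0549
([array([9.94, 0.77, 0.23]), array([-0.01 , -0.014,  0.001])], array([0.4585, 0.1311, 0.2494]), array([ 0.69,  0.04, -0.4 , -0.  , -1.15, -1.9 ])) 0.05492552376705471
```

View pics/n_w.png

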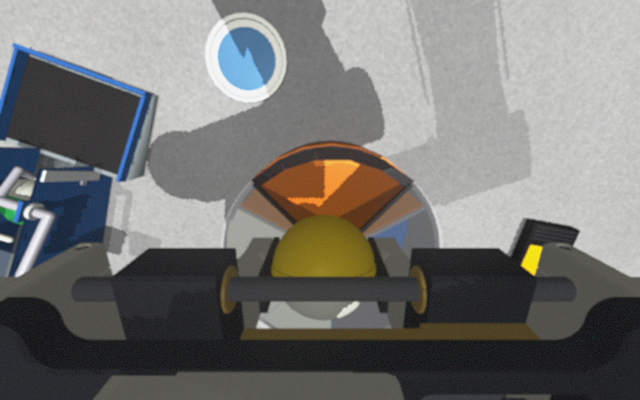

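```bash
python3 -m inch '[[2,0.5,0.1,0,0,0,1],[3,0.2,0.1,0,-0.01,0,1],[2.5,0,0,0,0,0,1],[1.5,0,0,0,0,0,1],[0.7,0,0,0,0,0,1],[0,0,0,0,0,0,1]]' 20
python3 - <<'E'
from h import *
a=np.radians(111)
print(move_to([.4567,.1385,.148],[np.cos(a),np.sin(a)]),r.state()['finger_gap'])
W=cam('wrist');im=r.snapshot('wrist'); cv2.imwrite('pics/o_w.png',im[:,:,::-1])
im=r.snapshot('side'); crop(im,220,90,420,240,4,'o_s')
E
```

```text
time: 19.03
eef_pos: [0.459, 0.1337, 0.1498]
tcp_rot: [-0.111, 0.698, 0.111, 0.698]
force: [-0.7, 0.1, -0.5]
finger_gap: 0.0551
([array([ 0.18,  0.53, -0.07]), array([-0.052, -0.   ,  0.   ])], array([0.459 , 0.1337, 0.1498]), array([ 0.7 ,  0.13, -0.55,  0.  , -0.9 , -1.95])) 0.05514023977628975
```

View pics/o_w.png

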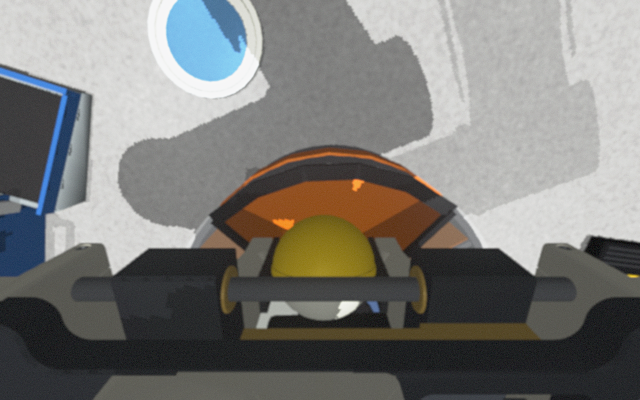

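View pics/o_s.png

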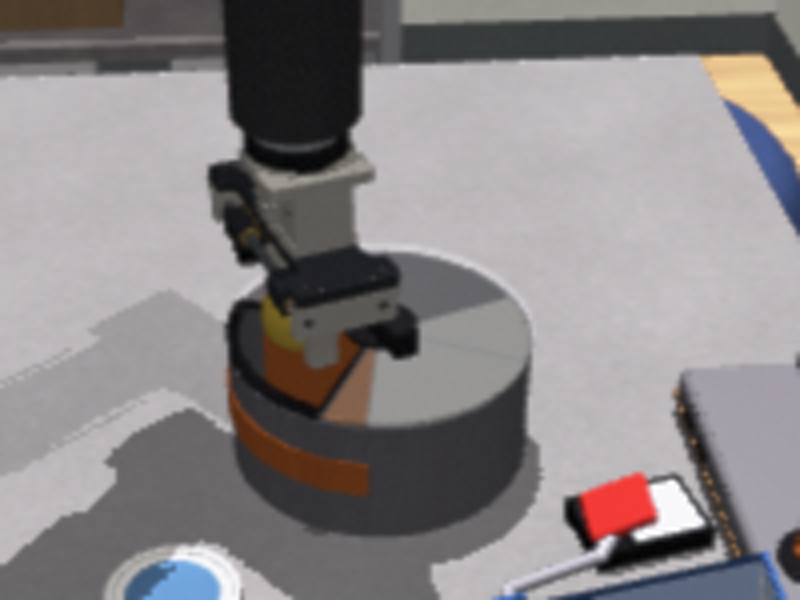

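```bash
python3 -m inch '[[0.2,0.5,-0.1,-0.04,0,0,1],[0,0.1,0,0,0,0,1],[0,0,0,0,0,0,-1],[0,0,0,0,0,0,-1],[0,0,0,0,0,0,-1],[0,0,0,0,0,0,-1],[0,0,0,0,0,0,-1],[-2,0,0,0,0,0,-1],[-3,0,0,0,0,0,-1],[-3,0,0,0,0,0,-1]]'
python3 -m inch '[[-3,0,0,0,0,0,-1],[-3,0,0,0,0,0,-1],[-1,0,0,0,0,0,-1]]'
python3 - <<'E'
from h import *
W=cam('wrist');im=r.snapshot('wrist'); cv2.imwrite('pics/p_w.png',im[:,:,::-1])
print(move_to([.53,-.06,.32],[1,0]))
E
```

```text
time: 19.97
eef_pos: [0.4565, 0.1384, 0.2319]
tcp_rot: [-0.123, 0.696, 0.122, 0.696]
force: [0.8, 0.5, 0.3]
finger_gap: 0.0878
time: 20.22
eef_pos: [0.4571, 0.1381, 0.309]
tcp_rot: [-0.122, 0.695, 0.122, 0.698]
force: [1.2, 0.7, 1.0]
finger_gap: 0.0877
([array([ -1.05, -21.12,   0.09]), array([-1.224,  0.004,  0.003])], array([0.4574, 0.1383, 0.3095]), array([ 0.71, -0.01, -0.31,  0.  , -1.27, -1.93]))
```

View pics/p_w.png

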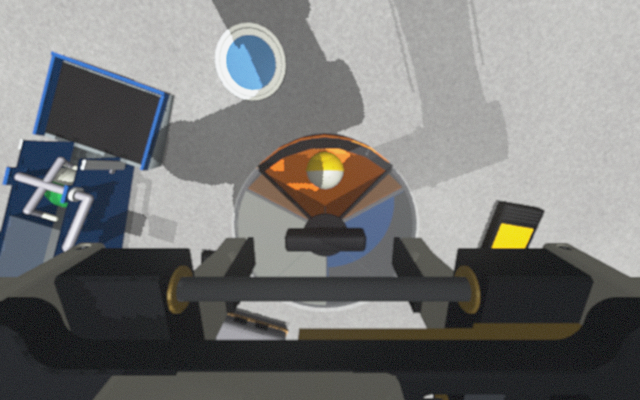

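```bash
python3 -m inch '[[0,-2.9,1.1,0,0,0,1],[0,-2.9,1.1,0,0,0,1],[0,-2.9,1.1,0,0,0,1],[0,-2.9,1.1,0,0,0,1],[0,-2.9,1.1,0,0,0,1],[0,-2.9,1.1,0,0,0,1],[0,-2.9,1.1,0,0,0,1],[0,-2.9,1.1,0,0,0,1],[0,-2.9,1.1,0,0,0,1],[0,-2.5,1,0,0,0,1]]' && python3 -m inch '[[0,0,0,-0.122,0,0,1],[0,0,0,-0.122,0,0,1],[0,0,0,-0.122,0,0,1],[0,0,0,-0.122,0,0,1],[0,0,0,-0.122,0,0,1],[0,0,0,-0.122,0,0,1],[0,0,0,-0.122,0,0,1],[0,0,0,-0.122,0,0,1],[0,0,0,-0.122,0,0,1],[0,0,0,-0.122,0,0,1]]'
python3 - <<'E'
from h import *
print(move_to([.663,-.095,.19],[1,0]))
E
```

```text
time: 21.1
eef_pos: [0.6637, -0.0999, 0.3113]
tcp_rot: [-0.122, 0.692, 0.127, 0.7]
force: [-0.6, 0.5, 1.0]
finger_gap: 0.0263
time: 21.93
eef_pos: [0.6657, -0.1076, 0.3004]
tcp_rot: [-0.504, 0.493, 0.51, 0.493]
force: [0.3, 0.2, -0.2]
finger_gap: 0.0004
([array([11.04,  0.18,  1.19]), array([ 0.028,  0.007, -0.005])], array([ 0.6657, -0.1076,  0.3004]), array([ 0.12,  0.34,  0.1 , -0.01, -1.34, -0.09]))
```

```bash
python3 -m inch '[[2,0.1,0.6,0.02,0,0,1],[3,0.1,0.5,0,0,0,1],[3,0,0,0,0,0,1],[2,0,0,0,0,0,1],[1,0,0,0,0,0,1],[0,0,0,0,0,0,1]]'
python3 - <<'E'
from h import *
print(move_to([.663,-.095,.114],[1,0]))
E
```

```text
time: 22.43
eef_pos: [0.6629, -0.0961, 0.1859]
tcp_rot: [-0.501, 0.495, 0.506, 0.497]
force: [-0.2, -0.8, -0.1]
finger_gap: 0.0004
([array([ 7.19, -0.03,  0.06]), array([ 0.016,  0.006, -0.004])], array([ 0.6629, -0.0961,  0.1859]), array([ 0.14,  0.39, -0.08, -0.01, -1.1 , -0.12]))
```

```bash
python3 -m inch '[[1.2,0,0.1,0,0,0,1],[1.2,0,0,0,0,0,1],[1,0,0,0,0,0,1],[1,0,0,0,0,0,1],[1,0,0,0,0,0,1],[0.8,0,0,0,0,0,1],[0.6,0,0,0,0,0,1],[0.4,0,0,0,0,0,1]]'
python3 - <<'E'
from h import *
print(move_to([.663,-.095,.112],[1,0]),r.state()['force'])
E
```

```text
time: 23.1
eef_pos: [0.6685, -0.0955, 0.1163]
tcp_rot: [0.505, -0.492, -0.503, -0.499]
force: [-2.0, 1.1, 6.1]
finger_gap: 0.0006
([array([0.42, 0.56, 0.06]), array([0.017, 0.005, 0.009])], array([ 0.6685, -0.0955,  0.1163]), array([ 0.14,  0.46, -0.15, -0.  , -0.95, -0.13])) [-1.96644677  1.14706867  6.1089392 ]
```

```bash
python3 -m inch '[[0.35,0.2,0,0,0,0,1],[0.3,0,0,0,0,0,1]]'
python3 - <<'E'
from h import *
print(move_to([.663,-.095,.112],[1,0]),r.state()['force'])
E
```

```text
time: 23.27
eef_pos: [0.6674, -0.0955, 0.1095]
tcp_rot: [0.506, -0.492, -0.503, -0.5]
force: [-4.0, 0.3, 12.6]
finger_gap: 0.0006
([array([-0.26,  0.43,  0.06]), array([0.017, 0.004, 0.011])], array([ 0.6674, -0.0955,  0.1095]), array([ 0.14,  0.46, -0.17, -0.  , -0.93, -0.13])) [-4.0325282   0.30426714 12.62840214]
```

```bash
python3 -m inch '[[0.05,0,0,0,0,0,1],[0.05,0,0,0,0,0,1],[0.05,0,0,0,0,0,1],[0.05,0,0,0,0,0,1]]'
python3 - <<'E'
from h import *
print(move_to([.663,-.095,.112],[1,0]),r.state()['force'])
E
python3 -m inch '[[0,0,0,0,0,0,1],[0,0,0,0,0,0,1],[0,0,0,0,0,0,1],[0,0,0,0,0,0,1],[0,0,0,0,0,0,1],[0,0,0,0,0,0,1]]'
python3 - <<'E'
from h import *
im=r.snapshot('side'); crop(im,270,180,470,330,4,'q_s')
E
```

```text
time: 23.6
eef_pos: [0.6673, -0.0955, 0.11]
tcp_rot: [0.507, -0.491, -0.502, -0.499]
force: [-1.7, 0.7, 6.2]
finger_gap: 0.0007
([array([-0.21,  0.43,  0.06]), array([0.018, 0.004, 0.012])], array([ 0.6673, -0.0955,  0.11  ]), array([ 0.15,  0.46, -0.17, -0.  , -0.93, -0.13])) [-1.65655412  0.69267717  6.16983192]
time: 24.1
eef_pos: [0.6679, -0.0955, 0.1123]
tcp_rot: [0.508, -0.491, -0.502, -0.5]
force: [-1.1, 0.7, 5.8]
finger_gap: 0.0004
```

View pics/q_s.png

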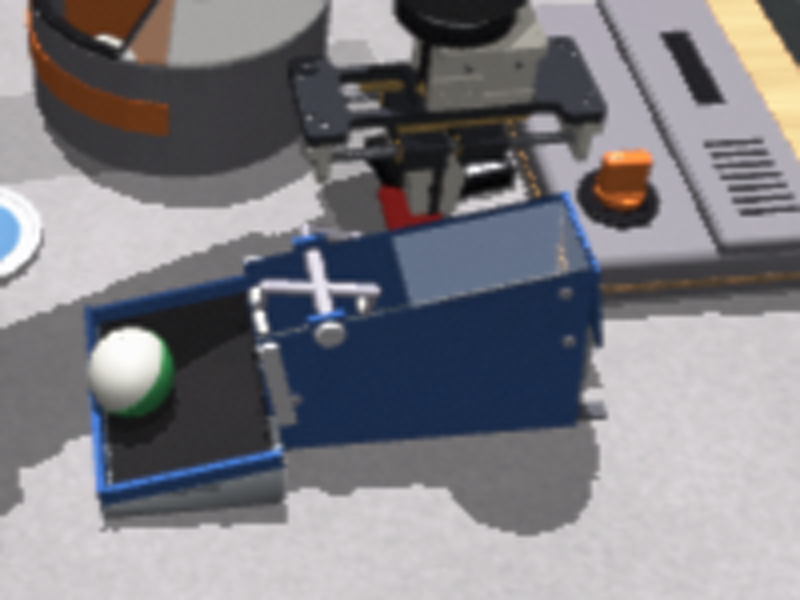

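```bash
python3 -m inch '[[-2,0,0,0,0,0,-1],[-3,0,0,0,0,0,-1],[-4,0,0,0,0,0,-1],[-4,0,0,0,0,0,-1],[0,3.3,-1.5,0,0,0,-1],[0,3.3,-1.5,0,0,0,-1],[0,3.3,-1.5,0,0,0,-1],[0,3.3,-1.5,0,0,0,-1],[0,3.3,-1.5,0,0,0,-1],[0,1.5,-1.5,0,0,0,-1]]' && python3 -m inch '[[0,0,0,0.124,0,0,-1],[0,0,0,0.124,0,0,-1],[0,0,0,0.124,0,0,-1],[0,0,0,0.124,0,0,-1],[0,0,0,0.124,0,0,-1],[0,0,0,0.124,0,0,-1],[0,0,0,0.124,0,0,-1],[0,0,0,0.124,0,0,-1],[0,0,0,0.124,0,0,-1],[0,0,0,0.124,0,0,-1]]' && python3 -m inch '[[0,0,0,0.124,0,0,-1],[0,0,0,0.124,0,0,-1],[0,0,0,0.08,0,0,-1],[0,0,0,0,0,0,-1]]'
python3 - <<'E'
from h import *
print(move_to([.460,-.1855,.18],[0,1]))
W=cam('wrist');im=r.snapshot('wrist'); cv2.imwrite('pics/s_w.png',im[:,:,::-1])
h=cv2.cvtColor(im,cv2.COLOR_RGB2HSV)
im=r.snapshot('side'); crop(im,200,150,460,345,3,'s_s')
E
```

```text
time: 24.98
eef_pos: [0.4819, -0.1891, 0.2391]
tcp_rot: [0.507, -0.491, -0.504, -0.498]
force: [-0.6, -0.5, 0.8]
finger_gap: 0.0618
time: 25.82
eef_pos: [0.4715, -0.1912, 0.2351]
tcp_rot: [-0.116, 0.695, 0.122, 0.699]
force: [-0.3, -0.1, -0.7]
finger_gap: 0.0873
time: 26.15
eef_pos: [0.4696, -0.1906, 0.2327]
tcp_rot: [0.005, 0.707, 0.003, 0.708]
force: [-0.5, -0.8, 0.4]
finger_gap: 0.0877
([array([ 5.27,  0.45, -0.97]), array([-0.002,  0.002, -0.011])], array([ 0.4696, -0.1906,  0.2327]), array([-0.01,  0.09, -0.37, -0.01, -1.11, -1.56]))
```

View pics/s_w.png

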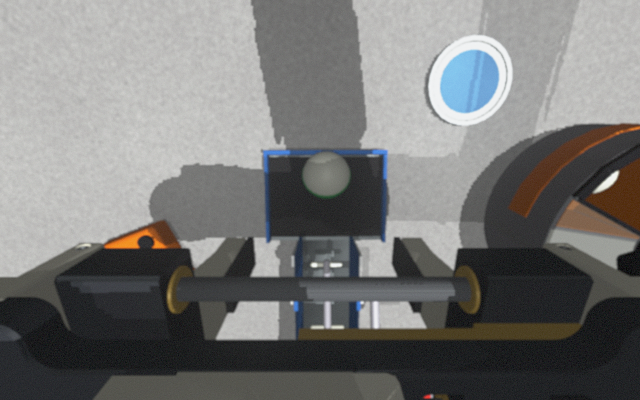

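View pics/s_s.png

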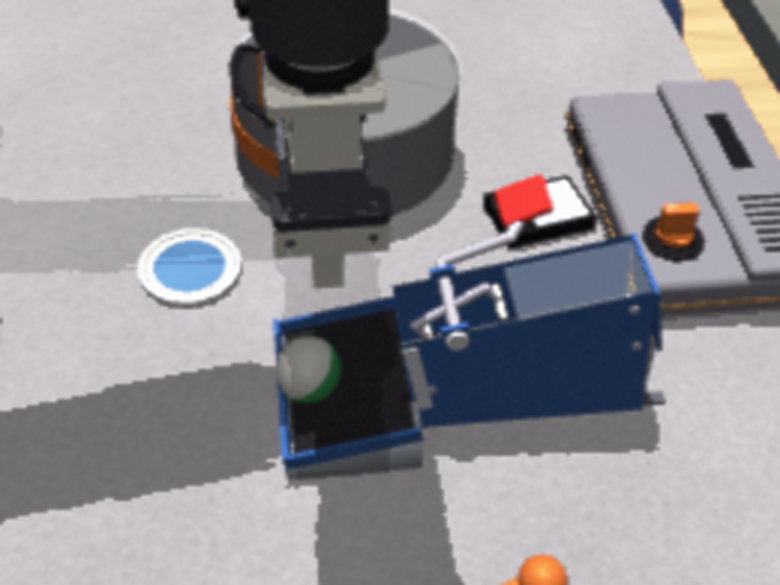

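```bash
python3 - <<'E'
from h import *
W=cam('wrist');B=cam('side')
print(tri(W,(326,174.5),B,(307.5/3+200,369.5/3+150)))
E
python3 -m inch '[[2,0.4,-0.6,0,0,-0.01,-1],[3,0.1,-0.4,0,0,0,-1],[3,0,0,0,0,0,-1],[3,0,0,0,0,0,-1],[2,0,0,0,0,0,-1],[0,0,0,0,0,0,-1]]'
python3 - <<'E'
from h import *
print(move_to([.460,-.1855,.045],[0,1]))
E
```

```text
(array([ 0.45738303, -0.18569822,  0.04465695]), np.float64(7.24902227509718e-05))
time: 26.75
eef_pos: [0.4613, -0.1856, 0.1004]
tcp_rot: [-0.009, 0.704, 0.009, 0.71]
force: [-0.1, -0.4, -1.1]
finger_gap: 0.0874
([array([ 5.54,  0.01, -0.18]), array([ 0.025,  0.009, -0.   ])], array([ 0.4613, -0.1856,  0.1004]), array([ 0.01,  0.22, -0.57, -0.  , -0.77, -1.56]))
```

```bash
python3 -m inch '[[2,0,-0.2,0.02,0.005,0,-1],[2,0,0,0,0,0,-1],[1,0,0,0,0,0,-1],[0.6,0,0,0,0,0,1],[0.1,0,0,0,0,0,1],[0.1,0,0,0,0,0,1],[0.1,0,0,0,0,0,1],[0.1,0,0,0,0,0,1],[0,0,0,0,0,0,1],[0,0,0,0,0,0,1]]' 15
python3 - <<'E'
from h import *
print(move_to([.460,-.1855,.045],[0,1]),r.state()['finger_gap'],r.state()['force'])
im=r.snapshot('wrist'); cv2.imwrite('pics/t_w.png',im[:,:,::-1])
E
```

```text
time: 27.58
eef_pos: [0.4647, -0.1863, 0.0452]
tcp_rot: [-0.008, 0.703, 0.006, 0.711]
force: [-0.7, -0.4, -1.5]
finger_gap: 0.0554
([array([ 0.02,  0.09, -0.47]), array([0.02 , 0.012, 0.002])], array([ 0.4647, -0.1863,  0.0452]), array([ 0.01,  0.3 , -0.63,  0.  , -0.63, -1.57])) 0.05544174329392473 [-0.70598573 -0.38772962 -1.53810862]
```

View pics/t_w.png

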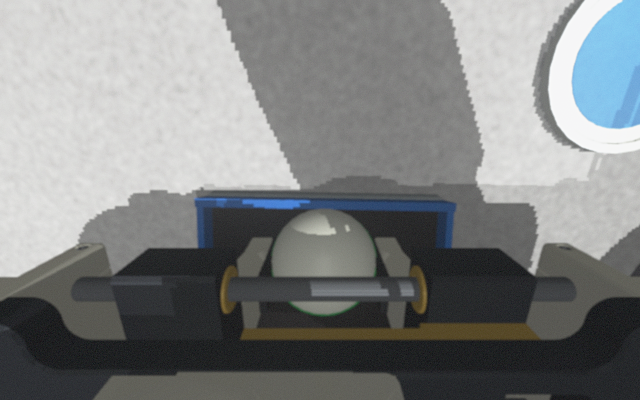

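```bash
python3 -m inch '[[-1,0,0,0,0,0,1],[-2,0,0,0,0,0,1],[-3,0,0,0,0,0,1],[-3,0,0,0,0,0,1],[-3,0,0,0,0,0,1],[-3,0,0,0,0,0,1],[-3,0,0,0,0,0,1],[-3,0,0,0,0,0,1]]' 20
python3 - <<'E'
from h import *
print(move_to([.456,.14,.25],[0,1]),r.state()['finger_gap'])
W=cam('wrist');im=r.snapshot('wrist'); cv2.imwrite('pics/u_w.png',im[:,:,::-1])
E
```

```text
time: 28.3
eef_pos: [0.4571, -0.1857, 0.2592]
tcp_rot: [-0.007, 0.707, 0.007, 0.707]
force: [0.9, 0.3, -0.1]
finger_gap: 0.0548
([array([ 0.92, 32.56,  0.5 ]), array([ 0.019, -0.001,  0.   ])], array([ 0.4571, -0.1857,  0.2592]), array([ 0.01,  0.05, -0.36,  0.  , -1.16, -1.57])) 0.05481978696521647
```

View pics/u_w.png

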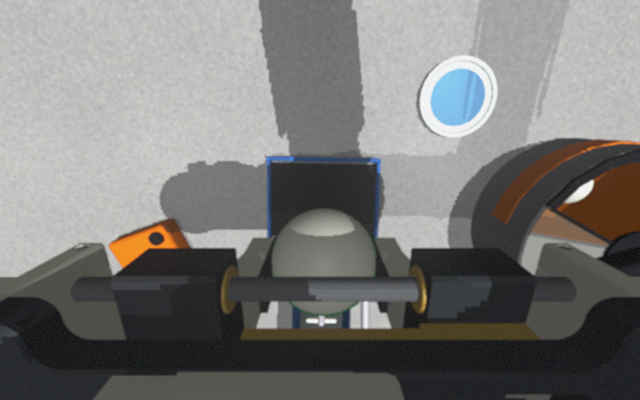

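```bash
python3 -m inch '[[0,2,0,0,0,0,1],[0,3.4,0,0,0,0,1],[0,3.4,0,0,0,0,1],[0,3.4,0,0,0,0,1],[0,3.4,0,0,0,0,1],[0,3.4,0,0,0,0,1],[0,3.4,0,0,0,0,1],[0,2,0,0,0,0,1],[0,0,0,0,0,0,1]]' 20
python3 - <<'E'
from h import *
a=np.radians(110)
print(move_to([.456,.14,.25],[np.cos(a),np.sin(a)]),r.state()['finger_gap'])
W=cam('wrist');im=r.snapshot('wrist'); cv2.imwrite('pics/v_w.png',im[:,:,::-1])
im=r.snapshot('side'); crop(im,200,90,460,270,3,'v_s')
E
```

```text
time: 29.1
eef_pos: [0.4557, 0.0661, 0.2716]
tcp_rot: [-0.005, 0.699, 0.005, 0.715]
force: [0.7, -0.8, 0.5]
finger_gap: 0.0548
([array([2.16, 7.39, 0.09]), array([-0.335,  0.022,  0.004])], array([0.4557, 0.0661, 0.2716]), array([ 0.58, -0.03, -0.42,  0.01, -1.16, -2.15])) 0.05475352668023113
```

View pics/v_w.png

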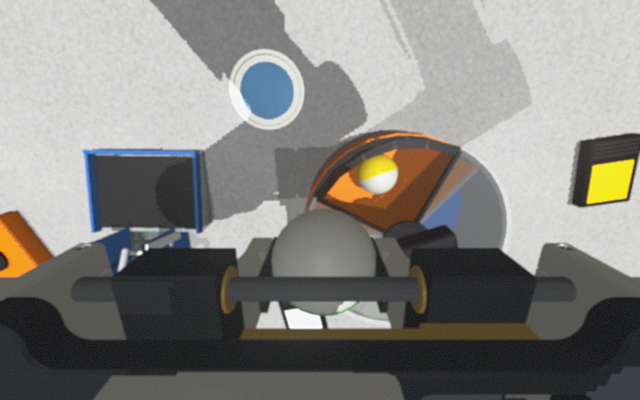

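View pics/v_s.png

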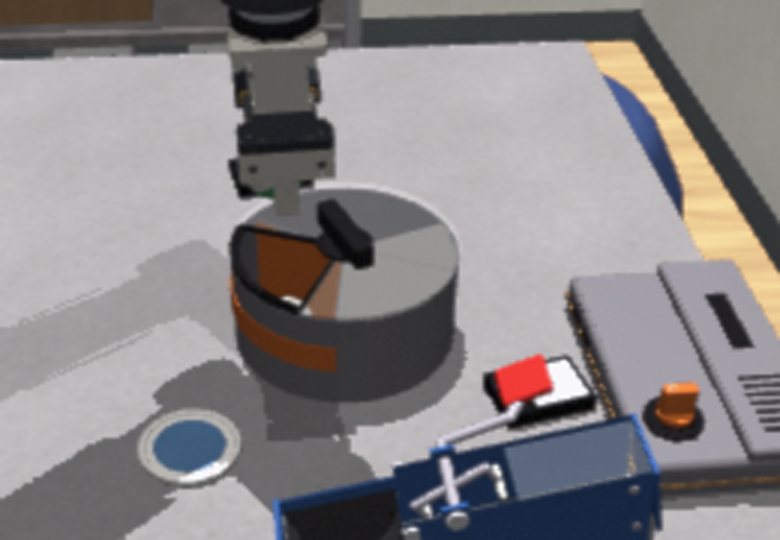

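```bash
python3 -m inch '[[0,2,0,0,0.02,0,1],[0,3,0,0,0,0,1],[0,2,0,0,0,0,1],[0,0,0,-0.12,0,0,1],[0,0,0,-0.12,0,0,1],[0,0,0,-0.11,0,0,1],[0,0,0,0,0,0,1]]' 20
python3 - <<'E'
from h import *
a=np.radians(111)
print(move_to([.4567,.1385,.15],[np.cos(a),np.sin(a)]),r.state()['finger_gap'])
W=cam('wrist');im=r.snapshot('wrist'); cv2.imwrite('pics/w_w.png',im[:,:,::-1])
E
```

```text
time: 29.78
eef_pos: [0.4544, 0.1302, 0.2708]
tcp_rot: [-0.13, 0.695, 0.129, 0.695]
force: [-0.6, -0.1, -0.4]
finger_gap: 0.0549
([array([12.08,  0.71,  0.53]), array([ 0.003, -0.001,  0.001])], array([0.4544, 0.1302, 0.2708]), array([ 0.7 ,  0.  , -0.38,  0.  , -1.19, -1.9 ])) 0.05485062727672156
```

View pics/w_w.png

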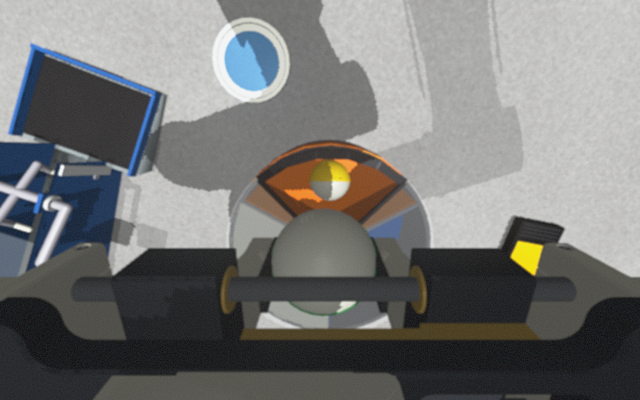

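```bash
python3 -m inch '[[2.5,0.5,0.3,0,0,0,1],[3,0.2,0.2,0,0,0,1],[3,0,0,0,0,0,1],[2,0,0,0,0,0,1],[1,0,0,0,0,0,1],[0.7,0,0,0,0,0,1],[0,0,0,0,0,0,1]]' 20
python3 - <<'E'
from h import *
a=np.radians(111)
print(move_to([.4567,.1385,.15],[np.cos(a),np.sin(a)]),r.state()['finger_gap'])
W=cam('wrist');im=r.snapshot('wrist'); cv2.imwrite('pics/x_w.png',im[:,:,::-1])
E
```

```text
time: 30.42
eef_pos: [0.459, 0.1334, 0.1461]
tcp_rot: [-0.114, 0.696, 0.115, 0.7]
force: [-0.4, -0.2, -0.5]
finger_gap: 0.0549
([array([-0.39,  0.56, -0.05]), array([-0.041,  0.005,  0.   ])], array([0.459 , 0.1334, 0.1461]), array([ 0.7 ,  0.13, -0.56,  0.  , -0.88, -1.94])) 0.05490562891058461
```

View pics/x_w.png

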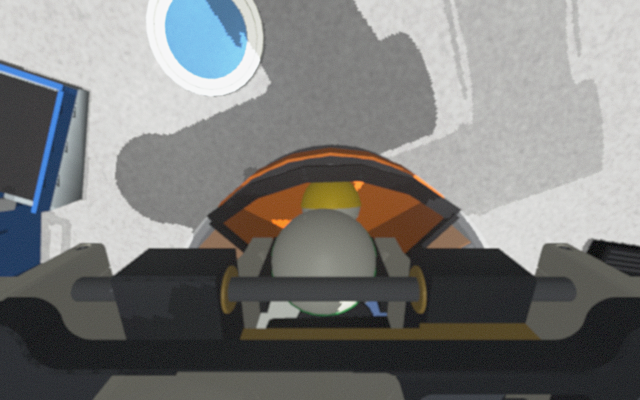

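Same position as before; shift 0.5 cm, release, rise.

```bash
python3 -m inch '[[0,0.5,-0.1,-0.04,0,0,1],[0,0.1,0,0,0,0,1],[0,0,0,0,0,0,-1],[0,0,0,0,0,0,-1],[0,0,0,0,0,0,-1],[0,0,0,0,0,0,-1],[0,0,0,0,0,0,-1],[-2,0,0,0,0,0,-1],[-3,0,0,0,0,0,-1],[-3,0,0,0,0,0,-1]]'
python3 -m inch '[[-3,0,0,0,0,0,-1],[-3,0,0,0,0,0,-1],[-2,0,0,0,0,0,-1],[0,0,0,0,0,0,-1],[0,0,0,0,0,0,-1],[0,0,0,0,0,0,-1],[0,0,0,0,0,0,-1]]'
python3 - <<'E'
from h import *
W=cam('wrist');im=r.snapshot('wrist'); cv2.imwrite('pics/y_w.png',im[:,:,::-1]); np.savez('w.npz',K=W[0],R=W[1],t=W[2])
a=np.radians(22)
print(move_to([.519,.163,.22],[np.cos(a),np.sin(a)]))
E
```

```text
time: 31.3
eef_pos: [0.4552, 0.1368, 0.2282]
tcp_rot: [-0.125, 0.695, 0.125, 0.697]
force: [-0.0, 0.4, -0.8]
finger_gap: 0.087
time: 31.88
eef_pos: [0.4561, 0.1368, 0.3186]
tcp_rot: [-0.123, 0.692, 0.125, 0.7]
force: [0.3, -0.2, -0.3]
finger_gap: 0.0879
([array([9.92, 0.27, 6.71]), array([ 1.541,  0.008, -0.009])], array([0.456 , 0.1368, 0.3184]), array([ 0.71, -0.02, -0.3 ,  0.  , -1.28, -1.93]))
```

View pics/y_w.png

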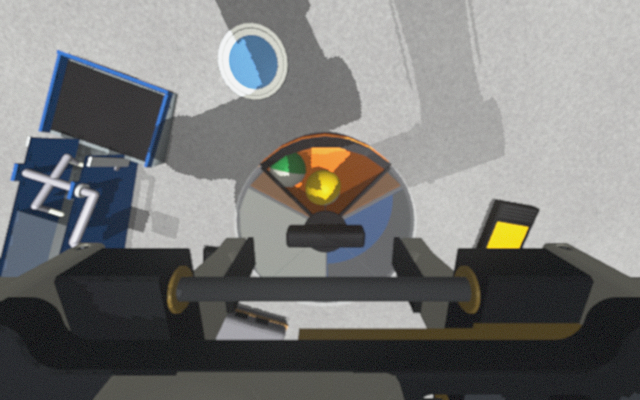

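Run:
```python
from h import *
im=cv2.imread('pics/y_w.png')[:,:,::-1]; crop(im,225,125,425,310,4,'y3')
```

```text
(no output)
```

View pics/y3.png

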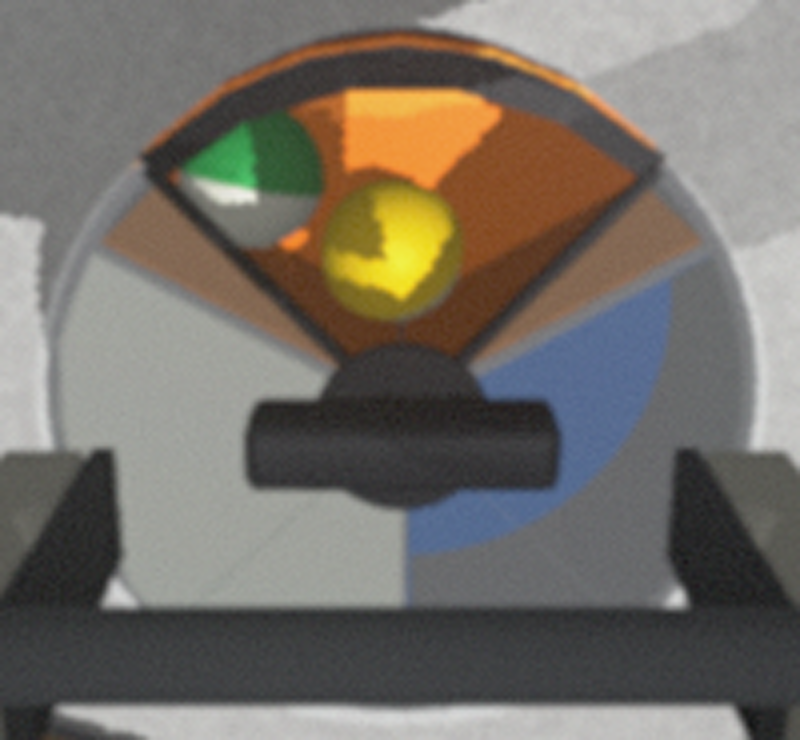

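Run:
```python
from h import *
d=np.load('w.npz'); W=(d['K'],d['R'],d['t'])
g=lambda x,y:(x/4+225,y/4+125)
b1=onplane(W,g(248,430),.143)[:2];b2=onplane(W,g(558,432),.143)[:2];c=(b1+b2)/2
print(c,np.linalg.norm(b1-b2)); an=lambda p:np.degrees(np.arctan2(*(p-c)[::-1]))%360
print('hub',onplane(W,g(403,425),.118)[:2])
print('bar',an(b1),an(b2))
for n,q,z in [('OW',(100,247),.108),('OB',(715,247),.108),('op1',(147,157),.117),('op2',(662,157),.117),('WB',(408,600),.108)]:
    p=onplane(W,g(*q),z)[:2]; print(n,an(p),np.linalg.norm(p-c))
a=np.radians(22); print(move_to([*c,.22],[np.cos(a),np.sin(a)]))
```

```text
[0.51135333 0.1603303 ] 0.09575167944904114
hub [0.52018518 0.16384786]
bar 289.82944411469316 109.8294441146933
OW 263.65039689401806 0.1098265642638267
OB 136.09084347682133 0.11276774799231341
op1 244.68825256949395 0.11261186594637144
op2 155.47767669988767 0.11325088519648883
WB 21.876500210553704 0.08370709580592663
([array([9.91, 0.29, 5.9 ]), array([ 1.541,  0.008, -0.009])], array([0.456 , 0.1368, 0.3184]), array([ 0.71, -0.02, -0.3 ,  0.  , -1.28, -1.93]))
```

```bash
python3 -m inch '[[0,0.1,3.4,0,0,0,-1],[0,0.1,3.3,0,0,0,-1],[0,0,0,-0.122,0,0,-1],[0,0,0,-0.122,0,0,-1],[0,0,0,-0.122,0,0,-1],[0,0,0,-0.122,0,0,-1],[0,0,0,-0.122,0,0,-1],[0,0,0,-0.122,0,0,-1],[0,0,0,-0.122,0,0,-1],[0,0,0,-0.122,0,0,-1]]' && python3 -m inch '[[2,0,0,-0.122,0,0,-1],[2,0,0,-0.122,0,0,-1],[2,0,0,-0.122,0,0,-1],[2,0,0,-0.122,0,0,-1],[1,0,0,-0.08,0,0,-1],[0,0,0,0,0,0,-1],[0,0,0,0,0,0,-1]]'
python3 - <<'E'
from h import *
a=np.radians(20)
print(move_to([.519,.163,.145],[np.cos(a),np.sin(a)]))
W=cam('wrist');im=r.snapshot('wrist'); cv2.imwrite('pics/z_w.png',im[:,:,::-1])
E
```

```text
time: 32.77
eef_pos: [0.5175, 0.1609, 0.3048]
tcp_rot: [-0.443, 0.556, 0.443, 0.547]
force: [-0.6, 0.7, 0.4]
finger_gap: 0.0876
time: 33.35
eef_pos: [0.5137, 0.158, 0.2035]
tcp_rot: [-0.58, 0.408, 0.586, 0.391]
force: [1.3, 0.4, 1.1]
finger_gap: 0.0877
([array([ 5.83, -0.82,  0.32]), array([ 0.02 , -0.008, -0.025])], array([0.5137, 0.158 , 0.2035]), array([ 0.66,  0.18, -0.34, -0.  , -1.08, -0.29]))
```

View pics/z_w.png

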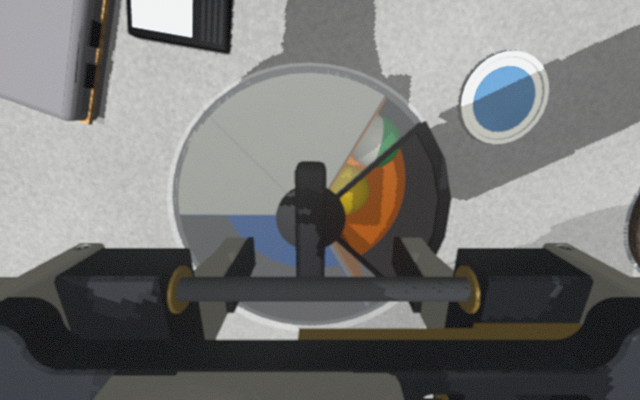

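```bash
python3 -m inch '[[1.5,-0.5,0.2,0.02,0,-0.025,-1],[2,-0.3,0.1,0,-0.005,0,-1],[1.2,0,0,0,0,0,-1],[0.7,0,0,0,0,0,-1],[0,0,0,0,0,0,-1]]'
python3 - <<'E'
from h import *
a=np.radians(20)
print(move_to([.519,.163,.145],[np.cos(a),np.sin(a)]),r.state()['force'])
W=cam('wrist');im=r.snapshot('wrist'); cv2.imwrite('pics/za_w.png',im[:,:,::-1])
E
```

```text
time: 33.82
eef_pos: [0.523, 0.165, 0.1518]
tcp_rot: [0.579, -0.407, -0.574, -0.412]
force: [-0.2, -0.9, -0.3]
finger_gap: 0.0877
([array([ 0.68,  0.45, -0.06]), array([-0.013, -0.001,  0.009])], array([0.523 , 0.165 , 0.1518]), array([ 0.67,  0.23, -0.41,  0.  , -0.92, -0.33])) [-0.24351068 -0.86110891 -0.32026232]
```

View pics/za_w.png

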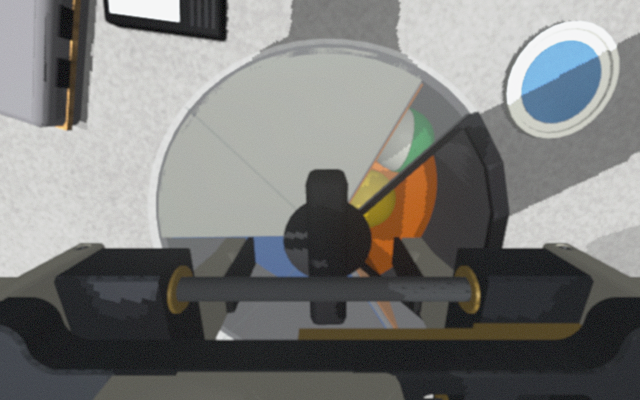

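```bash
python3 -m inch '[[0.5,0.25,0,0,0,0,1],[0.1,0,0,0,0,0,1],[0.1,0,0,0,0,0,1],[0.1,0,0,0,0,0,1],[0,0,0,0,0,0,1],[0.1,0,0,0,0,0,1],[0,0,0,0,0,0,1],[0,0,0,0,0,0,1],[0,0,0,0,0,0,1],[0,0,0,0,0,0,1]]' 20
python3 - <<'E'
from h import *
a=np.radians(20)
print(move_to([.519,.163,.145],[np.cos(a),np.sin(a)]),r.state()['force'],r.state()['finger_gap'])
E
```

```text
time: 34.7
eef_pos: [0.5222, 0.1652, 0.1471]
tcp_rot: [0.579, -0.406, -0.573, -0.414]
force: [-9.6, -1.7, 7.3]
finger_gap: 0.0265
([array([ 0.2 ,  0.38, -0.1 ]), array([-0.014, -0.   ,  0.014])], array([0.5222, 0.1652, 0.1471]), array([ 0.67,  0.23, -0.42,  0.01, -0.9 , -0.34])) [-9.61031278 -1.72049114  7.32183973] 0.02646013229465985
```

```bash
python3 -m inch '[[0,0.2,0,0,0,0,1],[0,0,0,0,0,0,1],[0,0,0,0,0,0,1]]' 20
python3 - <<'E'
from h import *
a=np.radians(20)
print(move_to([.519,.163,.145],[np.cos(a),np.sin(a)]),r.state()['force'],r.state()['finger_gap'])
E
```

```text
time: 34.95
eef_pos: [0.5209, 0.1648, 0.1471]
tcp_rot: [0.58, -0.405, -0.573, -0.414]
force: [3.0, -0.1, -2.4]
finger_gap: 0.0241
([array([ 0.21,  0.24, -0.11]), array([-0.014, -0.   ,  0.016])], array([0.5209, 0.1648, 0.1471]), array([ 0.67,  0.23, -0.43,  0.01, -0.9 , -0.34])) [ 2.96882268 -0.07948209 -2.40601126] 0.024131475768502483
```

```bash
python3 -m inch '[[0,0,0,-0.1,0,0,1],[0,0,0,-0.12,0,0,1],[0,0,0,-0.12,0,0,1],[0,0,0,-0.12,0,0,1],[0,0,0,-0.12,0,0,1],[0,0,0,-0.12,0,0,1],[0,0,0,-0.12,0,0,1],[0,0,0,-0.12,0,0,1],[0,0,0,-0.12,0,0,1],[0,0,0,-0.12,0,0,1]]' 20
python3 - <<'E'
from h import *
s=r.state(); y=Ro.from_quat(s['tcp_rot']).as_matrix()[:,1]
print(np.degrees(np.arctan2(y[1],y[0]))%360,s['eef_pos'],s['force'],s['torque'],s['qpos'],s['finger_gap'])
E
```

```text
time: 35.78
eef_pos: [0.5202, 0.1638, 0.1469]
tcp_rot: [0.711, -0.003, -0.703, -0.006]
force: [0.8, -0.9, 0.4]
finger_gap: 0.0234
269.2644389409897 [0.52018768 0.16375965 0.14693683] [ 0.79069814 -0.91760225  0.44229674] [-0.23488444 -0.2063351  -0.10826204] [ 0.66792457  0.23049776 -0.42483088  0.00649501 -0.90406436  0.88602681] 0.023412120329953528
```

Need +51° = 0.885 rad.

```bash
python3 -m inch '[[0,0,0,-0.12,0,0,1],[0,0,0,-0.12,0,0,1],[0,0,0,-0.12,0,0,1],[0,0,0,-0.12,0,0,1],[0,0,0,-0.12,0,0,1],[0,0,0,-0.12,0,0,1],[0,0,0,-0.1,0,0,1],[0,0,0,-0.03,0,0,1],[0,0,0,0,0,0,1]]' 20
python3 - <<'E'
from h import *
s=r.state(); y=Ro.from_quat(s['tcp_rot']).as_matrix()[:,1]
print(np.degrees(np.arctan2(y[1],y[0]))%360,s['eef_pos'],s['force'],s['finger_gap'])
E
```

```text
time: 36.53
eef_pos: [0.5206, 0.1627, 0.1469]
tcp_rot: [0.644, 0.3, -0.635, 0.302]
force: [0.2, -0.0, 0.2]
finger_gap: 0.0238
320.44549001867335 [0.52064647 0.16271297 0.14689989] [ 0.15900601 -0.03497799  0.23346485] 0.023840734922403652
```

Open, rise straight up, and look.

```bash
python3 -m inch '[[0,0,0,0,0,0,-1],[0,0,0,0,0,0,-1],[0,0,0,0,0,0,-1],[0,0,0,0,0,0,-1],[-2,0,0,0,0,0,-1],[-3,0,0,0,0,0,-1],[-4,0,0,0,0,0,-1],[-4,0,0,0,0,0,-1],[-4,0,0,0,0,0,-1],[-4,0,0,0,0,0,-1]]'
python3 -m inch '[[-2,0,-3,0,0,0,-1],[0,0,-3,0,0,0,-1],[0,0,-2,0,0,0,-1],[0,0,0,0,0,0,-1]]'
python3 - <<'E'
from h import *
W=cam('wrist');im=r.snapshot('wrist'); cv2.imwrite('pics/zb_w.png',im[:,:,::-1]); np.savez('w.npz',K=W[0],R=W[1],t=W[2])
print(r.state()['eef_pos'])
im=r.snapshot('side'); crop(im,220,90,480,285,3,'zb_s')
E
```

```text
time: 37.37
eef_pos: [0.5137, 0.1596, 0.3546]
tcp_rot: [-0.638, -0.297, 0.645, -0.3]
force: [1.4, 0.8, 0.1]
finger_gap: 0.0841
time: 37.7
eef_pos: [0.569, 0.2227, 0.3903]
tcp_rot: [0.646, 0.296, -0.637, 0.298]
force: [-0.8, -0.3, -0.8]
finger_gap: 0.0875
[0.56817403 0.22175667 0.39015323]
```

View pics/zb_w.png

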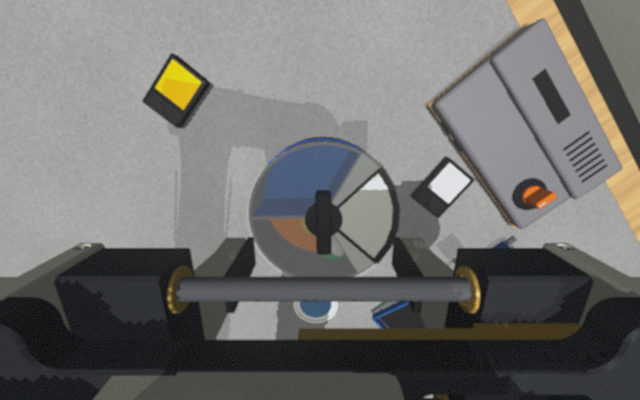

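View pics/zb_s.png

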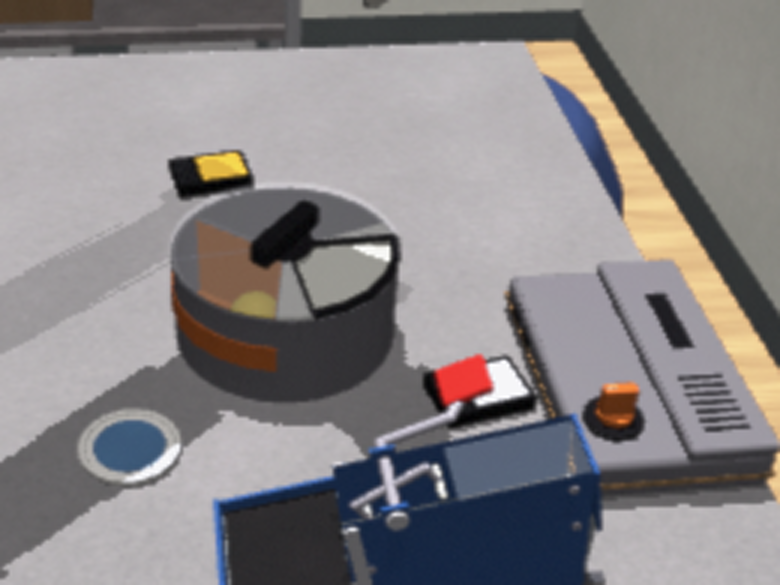

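Run:
```python
from h import *
im=cv2.imread('pics/zb_w.png')[:,:,::-1]; crop(im,235,125,415,285,4,'zb3')
im=cv2.imread('pics/zb_s.png'); cv2.imwrite('pics/zb_s2.png',cv2.resize(im[160:420,140:430],None,fx=2.5,fy=2.3))
```

```text
(no output)
```

View pics/zb3.png

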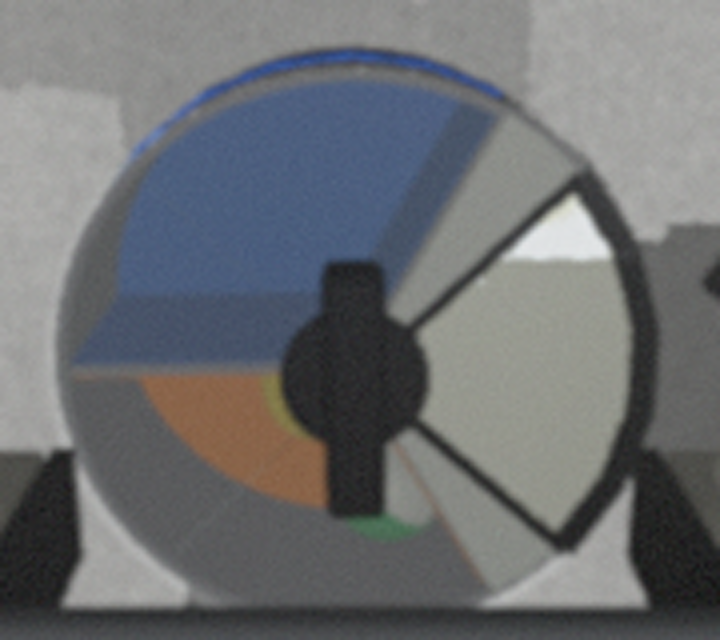

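View pics/zb_s2.png

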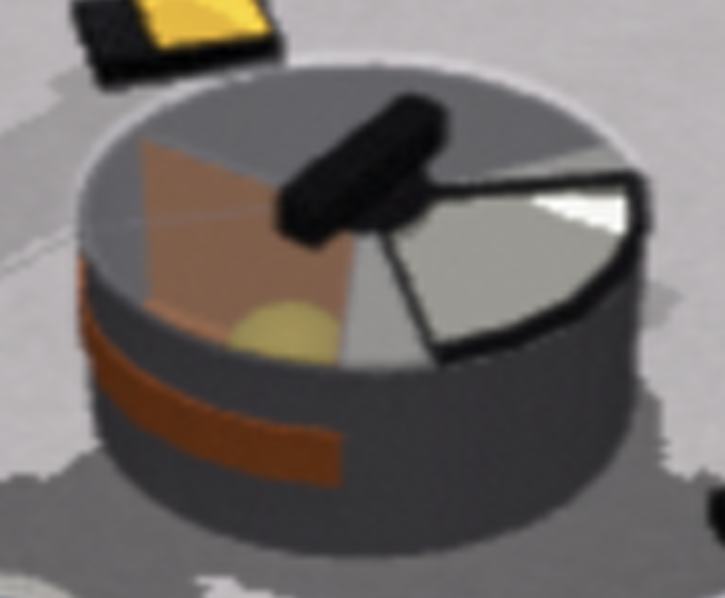

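Run:
```python
from h import *
d=np.load('w.npz'); W=(d['K'],d['R'],d['t']); g=lambda x,y:(x/4+235,y/4+125)
c=onplane(W,g(355,373),.117)[:2]; an=lambda p:np.degrees(np.arctan2(*(p-c)[::-1]))
for n,q,z in [('WB',(503,112),.108),('WO',(487,585),.108),('op1',(583,172),.117),('op2',(565,550),.117)]:
    p=onplane(W,g(*q),z)[:2]; print(n,an(p).round(1),np.linalg.norm(p-c).round(3))
print(c); r.close_job()
```

```text
WB 20.9 0.116
WO -100.9 0.116
op1 2.9 0.117
op2 -82.4 0.119
[0.52356288 0.16425807]
the job is handed in; nothing more can be done
```

I pressed the lever fully down once for each of the two capsules, yellow and green. Capsule 3 was absent, because both cartridges were present. I put both capsules through the lid's opening into the orange compartment, then turned the lid over the white sector and handed the job in at about 38 s.

**Capsules and dispenser:** The last wrist and side pictures show both capsules in the orange compartment. The dispenser and tray were empty and the lever was back up.

**Lid:** The opening spans −82° to 3° and the white sector −101° to 21°. Their middles differ by about 0.3°, well inside the allowed 18°.

**Tub:** It stood upright and where it was at the start. I saw no knock and no slackening of the grip.

**Robot:** The gripper was open and clear, with the TCP at 0.39 m.

**Bystanders:** The coaster and both cartridges looked in place in the last pictures. The joystick was outside those last views, but the arm was never near it.

**Checks that disagreed or ran close:**
- The first press briefly read 34 N at the lever's stop, below the limits; the second stayed near 13 N.
- One wrist estimate of the lever pad, taken while the arm was still settling, was about 8 mm off the two-camera value. Repeated at rest it agreed within about 2 mm, and I used that.
- One estimate of the lid's centre from the bar's ends was about 9 mm off the hub estimate. I used the hub value.

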